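Lay out the overhaul parts

ROBOT

A 6-joint arm with a two-finger parallel gripper is mounted at the origin on a cart in front of the work surface, level with it; the furniture and walls round the work are solid. World frame = base frame: x ahead of the robot, y to its left, z up, the work surface at z = 0. Lengths are in m, angles in rad, forces in N, time in s.
With the tool pointing down it reaches from about 0.4 to 0.825 m from the base axis. Payload 7 kg.
Tool frame: the origin (TCP) lies at the very end of the fingers, on their centre line; the grasp point (between the pads) lies 19 mm behind it; z points along the fingers, y is the direction in which the jaws open and shut (so a half turn about z gives the same grasp; the last joint's range is limited). The gripper opens to 88 mm and grips with 3 to 60 N. Pads are 19 mm wide; open, the fingers measure 130 mm over their backs; the gripper's body (78 mm by 193 mm) begins 47 mm behind the grasp point.
Start: joints at [1.442, 0.359, 0.012, 0, -1.224, -0.288], TCP at [0.273, 0.617, 0.227] pointing down, gripper open.
Joint ranges: [-3.07, 3.07], [-1.43, 2.12], [-1.02, 1.25], [-3.03, 1.67], [-3.05, -0], [-3.03, 3.03]. Speed limits (rad/s): [2.39, 2.39, 3.01, 3.14, 3.14, 3.14].

INTERFACE

Orientations are given as a 3x3 rotation matrix whose columns are the frame's x, y, z axes.
In Python, from plant import ctrl, imaging gives the robot as it stands.
- The arm moves only by the tool move_arm, never from a script. Its argument "series" is a list of rows, each a list of 5 numbers: the shift along the world's x, y, z in m, then the turn about the world's z in degrees, then the finger opening in m, from 0 to 0.0876. In form: [[x, y, z, turn, claw], ...]. A call has exactly 5 rows; each row shifts and turns the commanded pose from where the row before left it; what a row does not reach is not made up. A row lasts 1/10 s, in which the tool goes at most 50 mm and 8.59 degrees, less where a joint would pass 70% of its speed; a pose out of reach is approached as far as the arm can. A call is refused whole if a number of a shift passes 0.05 or a number of a turn 8.59, either way. A call with a gripper value outside its range is refused whole. The fingers move at their own pace and stop on an object; "grip_force" is the grip in N (left out, the last holds). Time passes only in rows, so rows that do not move let the fingers close, or fill a call up. It gives the time, the measured TCP pose, the force and the opening at its end, in the units of the state.
- ctrl.observe(): the state, without advancing time (a new reading comes with each control period).
- imaging.capture(name): name is "side" or "top" or "wrist"; returns (picture, depth): 420x560x3 uint8, red, green, blue; 420x560 float32, m along the optical axis (not along the pixel's ray), 0 where there is no reading.
- imaging.calibration(name): a dict with "fx", "fy", "cx", "cy" (pixels), "cam_to_world" (4x4, takes a point from camera to world coordinates); the wrist camera has in their place "mount" (4x4, takes a point from camera to tool coordinates, whose origin is the TCP and whose axes are the flange's). Camera axes: x right, y down, z forward; pixel columns grow to the right and rows downward; lengths in m; the calibration is good to about 2 mm. A picture is of the moment at which its call begins: read the wrist's pose just before it. calibration takes no time and is no camera call.
- ctrl.finish_job(): hands the job in, once; it reports no verdict.
The state is a dict: "t": time; "qpos": joint angles; "qvel": joint speeds; "effort": joint torques, N m; "eef_pos": TCP position; "eef_rot": TCP orientation; "ft_force": force on the tool from outside, world axes, zero at the start; "ft_torque": the same for the moment, N m; "opening": finger opening in m.
Only numpy, scipy, OpenCV 4.12 (cv2) and the standard library are available. Lean on these libraries where they do the work, as an engineer would, in place of code of your own. Each camera call takes 0.05 s, during which the arm holds its last target.

TASK

Lay out the parts for the cutter overhaul round the large gear and the ring flange, which lie in a row and stay where they are: put the small gear centred on top of the large gear and the brass nut, upright as it is, centred on top of the small gear. Stand the cutting head upright midway between the large gear and the flange, in line with them, and stand the yellow tape measure on its base straight behind the flange (on the far side from the robot, square to the row), about 10 cm from centre to centre, with its long side parallel to the row. Do not disturb the large gear, the flange or the other tools.

Things in the scene. Friction and masses are not known exactly. Their poses are not given: they have to be found in the camera images.
- large_gear: large grey gear blank with many small teeth, lying flat, 78 mm across, 10 mm thick, 0.3 kg, loose; one end of the row (left or right varies). Origin: centre of the underside, z up. Its y axis runs along the row, its x axis square to the row, away from the robot.
- flange: plain grey ring flange with a hole, lying flat, 74 mm across, 9 mm thick, 0.2 kg, loose; the other end of the row, 240 to 280 mm from the large gear, centre to centre. Origin: centre of the underside, z up. Axes as those of the large gear: y along the row, x square to it, away from the robot.
- small_gear: small grey gear blank with coarse teeth, lying flat, 53 mm across, 10 mm thick, 0.1 kg, loose. Origin: centre of the underside, z up. It can be gripped across its rim in any direction.
- brass_nut: brass-coloured hexagonal nozzle nut, standing with the hexagon down, loose, 0.06 kg: hexagon 30 mm across flats (along its x axis), 34 mm across corners (y), 18 mm high, and above it a round collar of 24 mm diameter up to 29 mm. Origin: centre of the underside, z up.
- cutting_head: grey metal cutting head body, round, standing upright on its foot, loose, 0.21 kg, 98 mm high: foot 32 mm diameter to height 16 mm, waist 24 mm, collar 36 mm diameter from 27 to 53 mm, neck 26 mm diameter from 53 to 73 mm, thin stem 8 mm diameter from 73 to 98 mm. Grip it at the upper half of the collar or the neck, so that the stem clears the palm. Origin: centre of the underside, z up.
- tape_measure: yellow pocket tape measure standing on its base, loose, 0.22 kg: 34 mm thick (x axis), 84 mm long with the hook (y axis), 66 mm high; the case reaches from y = -29 to +42 mm. Grip it across its 34 mm thickness. Origin: centre of the underside, z up.
- pliers: pliers with blue handles, 202 mm long, 13 mm high, lying in front of the row, loose; bystander, origin at the middle of the underside.
- red_marker: red marker pen, 15 mm thick, 131 mm long (y axis), lying in front of the row, loose; bystander, origin at the middle of the underside.
- caliper: digital caliper with black slide, 232 mm long (y axis), 67 mm wide, 15 mm high, lying behind the row, loose; bystander, origin at the middle of the underside.
Not all that is in view belongs to the job. Leave any brown or red look-alike of the small_gear alone.

How it is judged:
By the outcome, as a careful person would: the job done as asked, in the order asked, and still so for the second after the job is handed in, with the robot touching nothing.
It also fails if it takes over 106 s, if anything falls off the work surface, if the arm or the gripper's body presses on something with over 40 N, if the wrist force passes 120 N, or if a joint passes its speed limit or range.

## Working session

There is one attempt and no reset: what is moved stays moved. The work goes in short steps, Python scripts to look and compute and a tool call to move; the robot and the scene stay as the last step left them, time stands still between calls to the robot, and variables do not carry over. Pictures are saved under pics/ and viewed, and the job is handed in when it is done.

Besides the shell and the picture viewer there is one more tool, called after "Emit:" by a JSON object that holds its "fn" and its "kwargs". move_arm: Moves the arm, as the interface text tells. Its arguments: {"type":"object","properties":{"series":{"type":"array"},"grip_force":{"type":"number"}},"required":["series"]}

```bash
ls; mkdir -p pics; cat > h.py <<'E'
import numpy as np, cv2
from plant import ctrl, imaging
def snap(n,f):
    s=ctrl.observe(); p,d=imaging.capture(n); cv2.imwrite(f'pics/{f}.png',p[:,:,::-1]); np.savez(f'pics/{f}.npz',p=p,d=d,pos=s['eef_pos'],rot=s['eef_rot'])
    return p,d,s
def T(n,s=None):
    c=imaging.calibration(n)
    if n!='wrist': return c,np.array(c['cam_to_world'])
    M=np.eye(4);M[:3,:3]=s['eef_rot'];M[:3,3]=s['eef_pos'];return c,M@np.array(c['mount'])
def ray(c,M,u,v,z):
    u=np.atleast_1d(u);v=np.atleast_1d(v)
    d=np.stack([(u-c['cx'])/c['fx'],(v-c['cy'])/c['fy'],np.ones(len(u))],0)
    d=M[:3,:3]@d;o=M[:3,3]
    return (o[:,None]+d*((z-o[2])/d[2])).T
def cloud(c,M,d):
    v,u=np.mgrid[:d.shape[0],:d.shape[1]]
    P=np.stack([(u-c['cx'])/c['fx']*d,(v-c['cy'])/c['fy']*d,d],-1)
    return P@M[:3,:3].T+M[:3,3]
E
python3 - <<'E'
from h import *
print(ctrl.observe())
for n in('top','side'):
    snap(n,n+'0'); c,M=T(n); print(c['fx'],c['cx'],c['cy'],M.round(3))
E
```

```text
pics
{'t': 0.0, 'qpos': array([ 1.44209845e+00,  3.59385688e-01,  1.10869956e-02, -3.07278348e-04,
       -1.22409527e+00, -2.88103827e-01]), 'qvel': array([-3.37098635e-04, -6.62252109e-05, -3.53839925e-04,  3.54019441e-04,
       -4.18912349e-06,  3.03698660e-04]), 'effort': array([ 1.20999443e-04, -5.82718849e+01,  2.93053758e+01,  6.99712381e+00,
        7.01902361e-03, -1.49023922e-04]), 'eef_pos': array([0.2731075 , 0.61677056, 0.22564343]), 'eef_rot': array([[ 9.14346081e-01, -4.04933330e-01, -4.91648458e-04],
       [-4.04933590e-01, -9.14344789e-01, -1.54732005e-03],
       [ 1.77025256e-04,  1.61387100e-03, -9.99998682e-01]]), 'ft_force': array([ 0.19365265, -0.06011488, -0.91524781]), 'ft_torque': array([-0.02814793, -0.01686705, -0.03200987]), 'opening': 0.08760505968324626}
505.5172356901824 282.7939740498499 211.17188036148792 [[-0.013 -0.995  0.103  0.42 ]
 [-1.     0.015  0.015  0.002]
 [-0.016 -0.103 -0.995  1.241]
 [ 0.     0.     0.     1.   ]]
383.5146281059787 280.3145477023839 211.58129725332444 [[ 0.998  0.025 -0.049  0.583]
 [ 0.055 -0.527  0.848 -0.73 ]
 [-0.005 -0.849 -0.528  0.521]
 [ 0.     0.     0.     1.   ]]
```

View pics/top0.png

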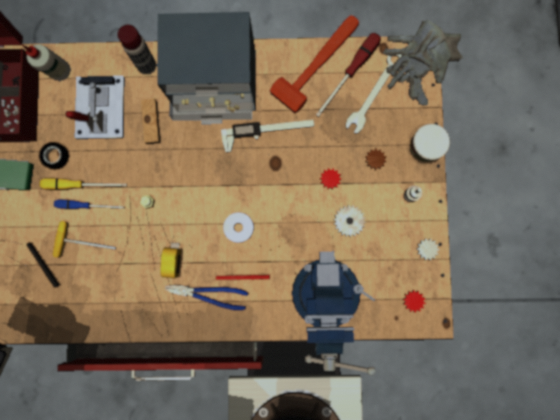

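View pics/side0.png

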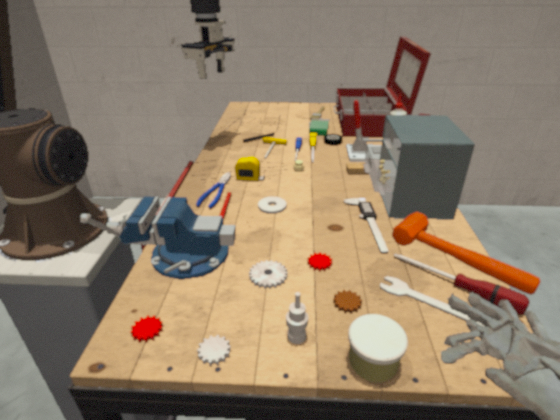

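Top view: the flange is at (238,227) and the large gear at (349,221). The nut is at (147,201), the tape at (171,262) and the cutting head at (413,193). Small-gear candidates: grey (428,249), red (330,178), red (414,301) and brown (375,159). The description picks the grey one at (428,249). I'll check it in a crop and measure.

```bash
python3 - <<'E'
from h import *
z=np.load('pics/top0.npz');p=z['p'];d=z['d'];c,M=T('top')
P=cloud(c,M,d)
hsv=cv2.cvtColor(p,cv2.COLOR_RGB2HSV)
def crop(u,v,r=30):return cv2.resize(p[v-r:v+r,u-r:u+r,::-1],(260,260),interpolation=cv2.INTER_NEAREST)
L=[(428,249),(349,221),(238,227),(413,193),(147,201),(171,262)]
t=[crop(*l) for l in L]
cv2.imwrite('pics/crops.png',np.vstack([np.hstack(t[:3]),np.hstack(t[3:])]))
print('table z',np.median(P[180:240,180:215,2]))
for n,(u,v),r,zz in [('small',L[0],14,.01),('large',L[1],20,.01),('flange',L[2],20,.009),('head',L[3],16,.05),('nut',L[4],12,.018),('tape',L[5],22,.066)]:
    s=np.s_[v-r:v+r+1,u-r:u+r+1]
    h=hsv[s]
    if n in('nut',): m=P[s][...,2]>.008
    elif n=='tape': m=(h[...,0]>20)&(h[...,0]<35)&(h[...,1]>150)
    elif n=='head': m=P[s][...,2]>.02
    else: m=(h[...,1]<70)&(h[...,2]>90)
    cn,_=cv2.findContours(m.astype(np.uint8),cv2.RETR_EXTERNAL,2); k=max(cn,key=cv2.contourArea)
    (a,b),rad=cv2.minEnclosingCircle(k); mo=cv2.moments(k)
    q=ray(c,M,[u-r+a,u-r+mo['m10']/mo['m00']],[v-r+b,v-r+mo['m01']/mo['m00']],zz)
    print(n,q.round(4).tolist(),rad, P[s][m].mean(0).round(4),P[s][m].max(0).round(3),P[s][m].min(0).round(3))
E
```

```text
table z -0.0019151861396765613
small [[0.4509, -0.3285, 0.01], [0.4501, -0.3278, 0.01]] 10.816008567810059 [ 0.4498 -0.3255  0.0184] [0.475 0.002 1.241] [ 0.42  -0.356 -0.007]
large [[0.522, -0.1411, 0.01], [0.5219, -0.1405, 0.01]] 15.56306266784668 [ 0.5216 -0.1401  0.0133] [0.561 0.002 1.241] [ 0.42  -0.176 -0.005]
flange [[0.51, 0.1312, 0.009], [0.5101, 0.1312, 0.009]] 15.749871253967285 [0.5098 0.1309 0.0129] [0.548 0.169 1.241] [ 0.42   0.002 -0.008]
head [[0.5811, -0.2889, 0.05], [0.5809, -0.2887, 0.05]] 8.462383270263672 [ 0.5774 -0.2824  0.0756] [0.599 0.002 1.241] [ 0.42  -0.308  0.029]
nut [[0.5756, 0.3546, 0.018], [0.5752, 0.3545, 0.018]] 6.837128162384033 [0.5703 0.3436 0.0561] [0.592 0.37  1.241] [0.42  0.002 0.009]
tape [[0.4248, 0.2839, 0.066], [0.4259, 0.2851, 0.066]] 15.00244426727295 [0.4257 0.283  0.0746] [0.457 0.309 1.241] [0.394 0.002 0.019]
```

View pics/crops.png

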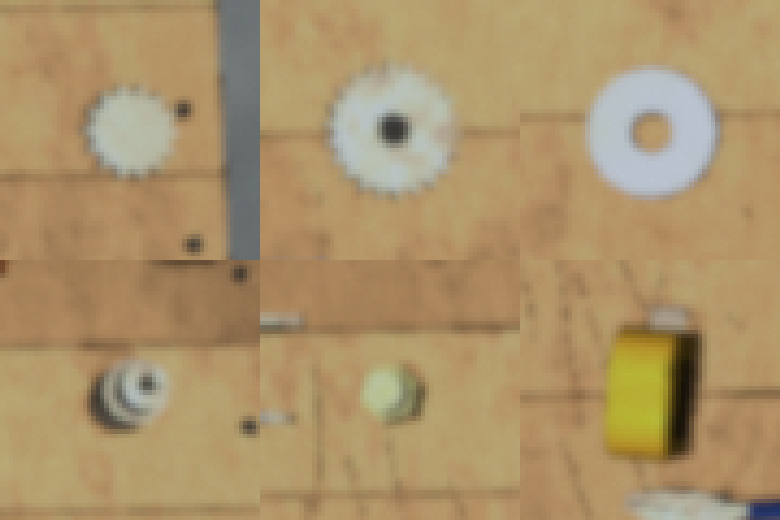

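The crop at (428,249) shows the plain grey, coarse-toothed gear, so the choice stands. Next I check the heights of the vise and caliper near the target spots.

```bash
python3 - <<'E'
from h import *
z=np.load('pics/top0.npz');d=z['d'];c,M=T('top');P=cloud(c,M,d)
m=np.zeros(d.shape,bool);m[245:345,285:385]=1;m&=(d>.3)&(P[...,2]>.02)
Q=P[m]
for lo in (.02,.06,.1,.13,.16,.2):
    q=Q[Q[:,2]>lo]
    if len(q):print('vise',lo,len(q),np.percentile(q,1,0).round(3),np.percentile(q,99,0).round(3))
m=np.zeros(d.shape,bool);m[115:155,218:316]=1;m&=(d>.3)&(P[...,2]>.003)&(P[...,2]<.03)
print('cal',P[m].min(0),P[m].max(0))
cm=imaging.calibration('wrist');print(cm)
E
```

```text
vise 0.02 3856 [ 0.244 -0.164  0.021] [ 0.44  -0.02   0.119]
vise 0.06 3105 [ 0.244 -0.129  0.065] [ 0.442 -0.03   0.119]
vise 0.1 1813 [ 0.248 -0.13   0.101] [ 0.351 -0.029  0.119]
cal [ 0.68971706 -0.05978706  0.00300584] [0.79025377 0.18077091 0.01927358]
{'fx': 364.63779090710693, 'fy': 364.63779090710693, 'cx': 279.1346989370421, 'cy': 204.73567598442747, 'mount': array([[-4.33882415e-04, -9.69388196e-01, -2.45532762e-01,
         6.48348544e-02],
       [ 9.99999587e-01, -2.24591340e-04, -8.80395921e-04,
         1.03186209e-05],
       [ 7.98300882e-04, -2.45533043e-01,  9.69387893e-01,
        -1.57369662e-01],
       [ 0.00000000e+00,  0.00000000e+00,  0.00000000e+00,
         1.00000000e+00]])}
```

Emit:
{"fn": "move_arm", "kwargs": {"series": [[0.035, -0.035, 0.03, 5, 0.085], [0.035, -0.035, 0.02, 5, 0.085], [0.03, -0.04, 0, 5, 0.085], [0.03, -0.04, 0, 5, 0.085], [0.03, -0.04, 0, 4, 0.085]]}}

```text
t: 0.6
eef_pos: [0.4269, 0.4324, 0.271]
eef_rot: [[1.0, 0.006, -0.0], [0.006, -1.0, -0.0], [-0.0, 0.0, -1.0]]
ft_force: [1.5, -1.0, 0.6]
opening: 0.0851
```

Emit:
{"fn": "move_arm", "kwargs": {"series": [[0.01, -0.05, 0, 0, 0.085], [0.01, -0.05, 0, 0, 0.085], [0.01, -0.05, 0, 0, 0.085], [0.01, -0.05, 0, 0, 0.085], [0.01, -0.05, 0, 0, 0.085]]}}

```text
t: 1.1
eef_pos: [0.4751, 0.187, 0.2711]
eef_rot: [[1.0, 0.002, -0.0], [0.002, -1.0, 0.0], [-0.0, -0.0, -1.0]]
ft_force: [0.1, -0.1, 1.5]
opening: 0.0848
```

Emit:
{"fn": "move_arm", "kwargs": {"series": [[0.0, -0.05, 0, 0, 0.085], [0.0, -0.05, 0, 0, 0.085], [0, -0.05, 0, 0, 0.085], [0, -0.03, 0, 0, 0.085], [0, 0, 0, 0, 0.085]]}}

```text
t: 1.6
eef_pos: [0.4746, 0.0059, 0.2711]
eef_rot: [[1.0, -0.002, -0.0], [-0.002, -1.0, -0.0], [-0.0, 0.0, -1.0]]
ft_force: [-1.3, 0.7, 0.4]
opening: 0.0848
```

```bash
python3 - <<'E'
from h import *
snap('wrist','w1')
print(ctrl.observe()['eef_pos'])
E
```

```text
[0.47492691 0.00734924 0.2711196 ]
```

View pics/w1.png

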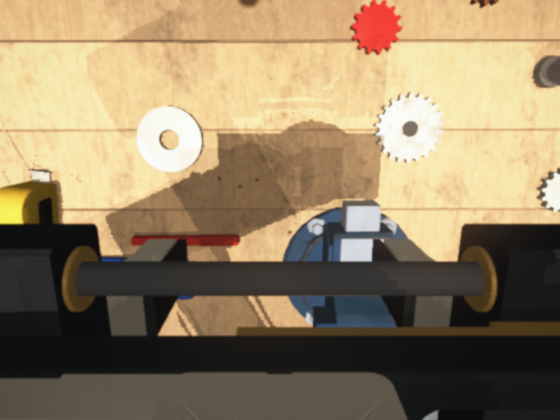

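The wrist view shows both row parts clearly: the flange at (169,139) and the large gear at (409,128). I'll measure them from here.

```bash
cat >> h.py <<'E'
def load(f):
    z=np.load(f'pics/{f}.npz'); return z['p'],z['d'],dict(eef_pos=z['pos'],eef_rot=z['rot'])
def blob(p,box,fn):
    u0,v0,u1,v1=box; m=fn(cv2.cvtColor(p[v0:v1,u0:u1],cv2.COLOR_RGB2HSV).astype(int)).astype(np.uint8)
    cn,_=cv2.findContours(m,cv2.RETR_EXTERNAL,2); k=max(cn,key=cv2.contourArea)
    return k.reshape(-1,2)+[u0,v0]
def fitc(X):
    h=cv2.convexHull(X.astype(np.float32)*1000).reshape(-1,2)/1000
    (a,b),r=cv2.minEnclosingCircle((X*1000).astype(np.float32))
    m=cv2.moments((X*1000).astype(np.float32).reshape(-1,1,2)); return np.round([m['m10']/m['m00']/1e3,m['m01']/m['m00']/1e3,a/1e3,b/1e3,r/1e3],4)
E
python3 - <<'E'
from h import *
p,d,s=load('w1');c,M=T('wrist',s)
h=cv2.cvtColor(p,cv2.COLOR_RGB2HSV);print(h[139,150],h[128,390],h[100,300],h[160,350])
for n,b,z in[('flange',(125,95,215,185),.009),('large',(365,85,452,172),.01)]:
    k=blob(p,b,lambda h:(h[...,1]<45)&(h[...,2]>120)); X=ray(c,M,k[:,0],k[:,1],z)[:,:2]
    print(n,fitc(X))
E
```

```text
[ 27  11 249] [ 26  14 249] [ 23  76 248] [ 16 113 174]
flange [0.51   0.132  0.5093 0.1317 0.0375]
large [ 0.5218 -0.1401  0.5215 -0.1407  0.039 ]
```

Emit:
{"fn": "move_arm", "kwargs": {"series": [[-0.005, -0.05, 0, 0, 0.085], [-0.01, -0.05, 0, 0, 0.085], [-0.01, -0.05, -0.01, 0, 0.085], [-0.01, -0.05, -0.01, 0, 0.085], [-0.01, -0.05, -0.02, 0, 0.085]]}}

```text
t: 2.15
eef_pos: [0.4327, -0.2328, 0.2344]
eef_rot: [[1.0, 0.004, 0.003], [0.004, -1.0, -0.001], [0.003, 0.001, -1.0]]
ft_force: [1.2, 0.2, -0.7]
opening: 0.0851
```

Emit:
{"fn": "move_arm", "kwargs": {"series": [[-0.005, -0.05, -0.03, 0, 0.085], [-0.005, -0.036, -0.03, 0, 0.085], [0, 0, -0.02, 0, 0.085], [0, 0, 0, 0, 0.085], [0, 0, 0, 0, 0.085]]}}

```text
t: 2.65
eef_pos: [0.4234, -0.3099, 0.1583]
eef_rot: [[1.0, 0.003, -0.001], [0.003, -1.0, -0.0], [-0.001, 0.0, -1.0]]
ft_force: [1.2, -0.6, 0.4]
opening: 0.0845
```

```bash
python3 - <<'E'
from h import *
p,d,s=snap('wrist','w2');c,M=T('wrist',s);print(s['eef_pos'],s['t'])
E
```

```text
[ 0.42338675 -0.30985395  0.15825519] 2.65
```

View pics/w2.png

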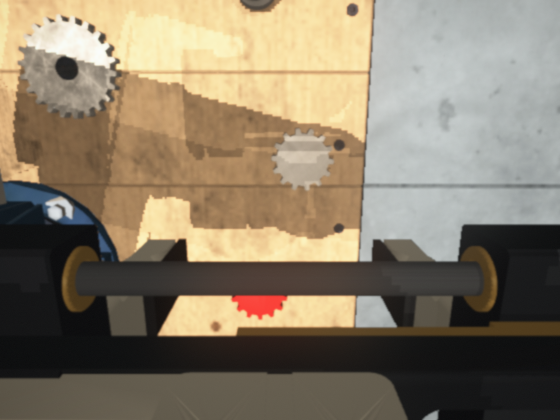

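The grey gear is at (303,158), mostly in shadow. The red look-alike sits further back at (260,300).

```bash
python3 - <<'E'
from h import *
p,d,s=load('w2');c,M=T('wrist',s)
h=cv2.cvtColor(p,cv2.COLOR_RGB2HSV)
print(h[165,300],h[150,300],h[180,345],h[210,300],h[155,285])
for t in (50,60,75):
    k=blob(p,(262,115,345,203),lambda h:(h[...,1]<t)&(h[...,2]>70)); X=ray(c,M,k[:,0],k[:,1],.01)[:,:2]
    print(fitc(X))
E
```

```text
[ 17  45 187] [ 17  45 188] [ 15 109 169] [ 16 112 161] [ 18  42 212]
[ 0.45   -0.3281  0.4501 -0.3286  0.025 ]
[ 0.4501 -0.3282  0.4501 -0.3285  0.0257]
[ 0.45   -0.3284  0.4499 -0.3285  0.0264]
```

Emit:
{"fn": "move_arm", "kwargs": {"series": [[0.0133, -0.009, -0.04, 0, 0.075], [0.0133, -0.0095, -0.04, 0, 0.075], [0, 0, -0.04, 0, 0.075], [0, 0, -0.025, 0, 0.075], [0, 0, -0.009, 0, 0.075]], "grip_force": 15}}

```text
t: 3.2
eef_pos: [0.4497, -0.3277, 0.003]
eef_rot: [[1.0, 0.004, -0.002], [0.004, -1.0, 0.001], [-0.002, -0.001, -1.0]]
ft_force: [-0.1, 0.8, 0.5]
opening: 0.0752
```

Emit:
{"fn": "move_arm", "kwargs": {"series": [[0, 0, 0, 0, 0.075], [0, 0, 0, 0, 0.04], [0, 0, 0, 0, 0.04], [0, 0, 0, 0, 0.04], [0, 0, 0, 0, 0.04]], "grip_force": 15}}

```text
t: 3.7
eef_pos: [0.4503, -0.3292, 0.0053]
eef_rot: [[1.0, 0.002, 0.002], [0.002, -1.0, -0.001], [0.002, 0.001, -1.0]]
ft_force: [-0.4, 0.2, 5.8]
opening: 0.0509
```

Emit:
{"fn": "move_arm", "kwargs": {"series": [[0, 0, 0.02, 0, 0.04], [0, 0, 0.03, 0, 0.04], [0, 0, 0.03, 0, 0.04], [0, 0, 0.03, 0, 0.04], [0, 0, 0, 0, 0.04]], "grip_force": 20}}

```text
t: 4.2
eef_pos: [0.4519, -0.33, 0.1187]
eef_rot: [[1.0, 0.003, 0.007], [0.003, -1.0, -0.003], [0.007, 0.003, -1.0]]
ft_force: [0.9, 0.3, -1.2]
opening: 0.0506
```

```bash
python3 - <<'E'
from h import *
p,d,s=snap('wrist','w3');print(s['eef_pos'],s['t'],s['opening'],s['ft_force'])
E
```

```text
[ 0.45188369 -0.32997113  0.11873432] 4.2 0.05060617702318535 [ 0.90830419  0.28694505 -1.19638367]
```

View pics/w3.png

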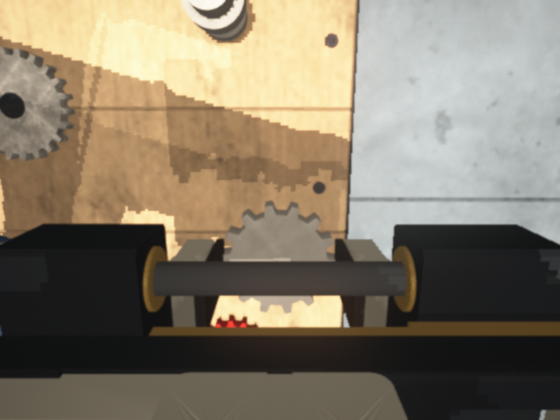

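```bash
python3 - <<'E'
from h import *
p,d,s=load('w3');c,M=T('wrist',s);e=np.array(s['eef_pos'])
X=ray(c,M,[278,278],[201,312],e[2]+.006);print(X-e, X.mean(0)-e)
E
```

```text
[[ 0.02815799  0.0010022   0.006     ]
 [-0.02452029  0.00092567  0.006     ]] [0.00181885 0.00096394 0.006     ]
```

Emit:
{"fn": "move_arm", "kwargs": {"series": [[0.012, 0.032, -0.01, 0, 0.04], [0.015, 0.04, -0.01, 0, 0.04], [0.015, 0.04, -0.01, 0, 0.04], [0.015, 0.04, -0.01, 0, 0.04], [0.014, 0.036, -0.01, 0, 0.04]]}}

```text
t: 4.75
eef_pos: [0.52, -0.1391, 0.0628]
eef_rot: [[1.0, 0.002, -0.001], [0.002, -1.0, 0.0], [-0.001, -0.0, -1.0]]
ft_force: [0.8, -1.1, -1.7]
opening: 0.0508
```

Emit:
{"fn": "move_arm", "kwargs": {"series": [[0, 0, 0, 0, 0.04], [0, 0, 0, 0, 0.04], [0, 0, 0, 0, 0.04], [0, 0, 0, 0, 0.04], [0, 0, 0, 0, 0.04]]}}

```text
t: 5.25
eef_pos: [0.5202, -0.1417, 0.0642]
eef_rot: [[1.0, 0.001, 0.0], [0.001, -1.0, 0.0], [0.0, -0.0, -1.0]]
ft_force: [-0.5, 0.2, -0.6]
opening: 0.0507
```

```bash
python3 - <<'E'
from h import *
p,d,s=snap('wrist','w4');print(s['eef_pos'],s['t'],s['opening'],s['ft_force'])
E
```

```text
[ 0.52017943 -0.14174702  0.06421954] 5.25 0.05069332919854218 [-0.52950439  0.24733675 -0.62902313]
```

View pics/w4.png

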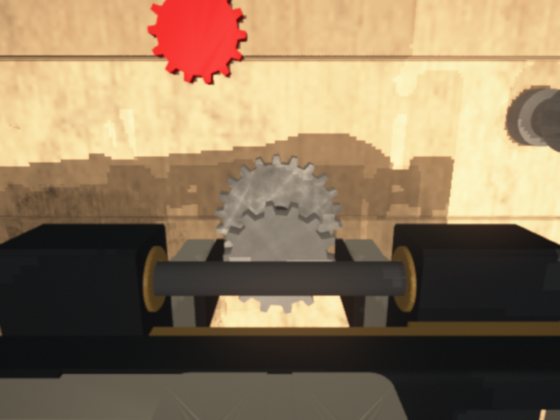

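```bash
python3 - <<'E'
from h import *
p,d,s=load('w4');c,M=T('wrist',s);e=np.array(s['eef_pos'])
k=ray(c,M,[280,217,342],[154.5,212,212],.01);print('large top',k[0]-[.039,0,0],'ymid',k[1:,1].mean(),k[1,1]-k[2,1])
k=ray(c,M,[279,279],[201.5,312],e[2]+.005);print(k.mean(0))
k=ray(c,M,[270.5,290.5],[206,206],e[2]+.005);print(k.mean(0))
E
```

```text
large top [ 0.52254144 -0.141743    0.01      ] ymid -0.1414584221277458 0.07519649576829593
[ 0.52149143 -0.14125093  0.06921954]
[ 0.54596928 -0.14189766  0.06921954]
```

Emit:
{"fn": "move_arm", "kwargs": {"series": [[0.0007, 0, -0.015, 0, 0.04], [0, 0, -0.015, 0, 0.04], [0, 0, -0.01, 0, 0.04], [0, 0, -0.006, 0, 0.04], [0, 0, -0.002, 0, 0.04]]}}

```text
t: 5.8
eef_pos: [0.5209, -0.1411, 0.0156]
eef_rot: [[1.0, 0.002, -0.001], [0.002, -1.0, -0.0], [-0.001, 0.0, -1.0]]
ft_force: [-0.1, -1.0, -0.6]
opening: 0.0507
```

Emit:
{"fn": "move_arm", "kwargs": {"series": [[0, 0, 0, 0, 0.04], [0, 0, 0, 0, 0.04], [0, 0, 0, 0, 0.055], [0, 0, 0, 0, 0.06], [0, 0, 0, 0, 0.065]]}}

```text
t: 6.3
eef_pos: [0.5215, -0.1408, 0.0164]
eef_rot: [[1.0, 0.002, 0.001], [0.002, -1.0, 0.0], [0.001, -0.0, -1.0]]
ft_force: [0.3, 0.1, 0.8]
opening: 0.0624
```

Emit:
{"fn": "move_arm", "kwargs": {"series": [[0, 0, 0.01, 0, 0.07], [0, 0, 0.03, 0, 0.075], [0, 0, 0.04, 0, 0.08], [-0.01, 0.01, 0.04, 0, 0.08], [-0.02, 0.02, 0.04, 0, 0.08]]}}

```text
t: 6.8
eef_pos: [0.4915, -0.1112, 0.1783]
eef_rot: [[1.0, 0.001, 0.001], [0.001, -1.0, -0.0], [0.001, 0.0, -1.0]]
ft_force: [0.5, 1.1, 0.8]
opening: 0.0798
```

```bash
python3 - <<'E'
from h import *
p,d,s=snap('wrist','w5');print(s['eef_pos'],s['t'],s['opening'],s['ft_force'])
E
```

```text
[ 0.4915256  -0.11119103  0.17825273] 6.8 0.07977417281502976 [0.46151019 1.08049118 0.82714112]
```

View pics/w5.png

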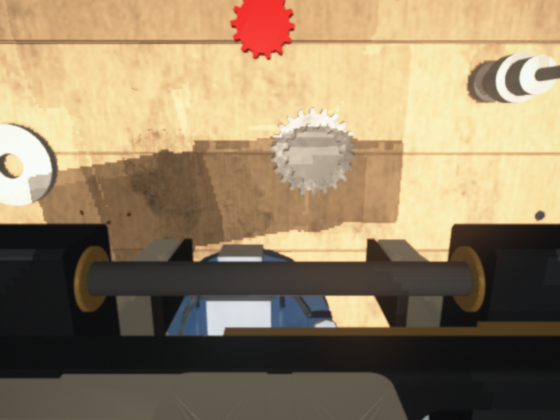

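```bash
python3 - <<'E'
from h import *
p,d,s=load('w5');c,M=T('wrist',s)
cv2.imwrite('pics/w5c.png',cv2.resize(p[100:205,260:365,::-1],(588,588),interpolation=cv2.INTER_CUBIC))
k=blob(p,(262,98,365,205),lambda h:(h[...,1]<48)&(h[...,2]>70)); X=ray(c,M,k[:,0],k[:,1],.01)[:,:2];print(fitc(X))
E
```

```text
[ 0.5174 -0.1323  0.5187 -0.1337  0.0305]
```

View pics/w5c.png

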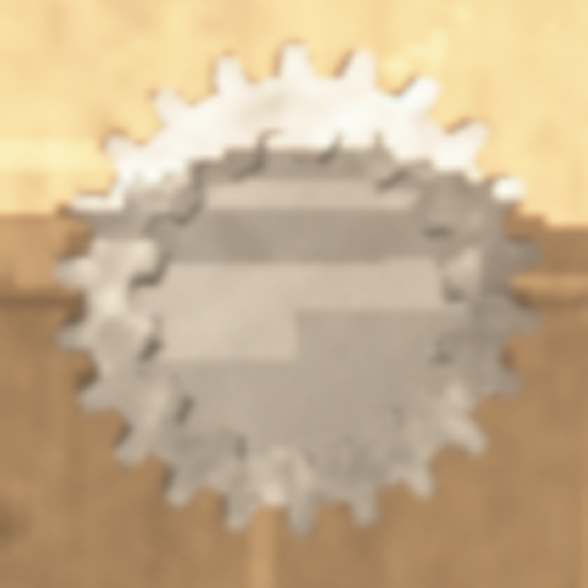

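```bash
python3 - <<'E'
from h import *
p,d,s=load('w5');c,M=T('wrist',s)
f=lambda x,y:(260+(x+.5)/5.6-.5,100+(y+.5)/5.6-.5)
for (x,y,z) in [(299,42,.01),(300,533,.01),(58,270,.01),(540,255,.01),(330,135,.02),(265,132,.02),(145,295,.02),(462,290,.02)]:
    print(x,y,ray(c,M,*f(x,y),z).round(4))
E
```

```text
299 42 [[ 0.5611 -0.1398  0.01  ]]
300 533 [[ 0.4836 -0.1418  0.01  ]]
58 270 [[ 0.5262 -0.1025  0.01  ]]
540 255 [[ 0.5286 -0.1786  0.01  ]]
330 135 [[ 0.5474 -0.1439  0.02  ]]
265 132 [[ 0.5478 -0.1341  0.02  ]]
145 295 [[ 0.5233 -0.1161  0.02  ]]
462 290 [[ 0.5241 -0.1648  0.02  ]]
```

The stack is good: the large gear is centred at (0.5223, -0.1406) and the small one at about (0.5213, -0.1404), within a millimetre. Next is the nut.

Emit:
{"fn": "move_arm", "kwargs": {"series": [[0.003, 0.05, 0.004, 0, 0.08], [0.005, 0.05, 0.004, 0, 0.08], [0.005, 0.05, 0.004, 0, 0.08], [0.005, 0.05, 0, 0, 0.08], [0.005, 0.05, 0, 0, 0.08]]}}

```text
t: 7.35
eef_pos: [0.5139, 0.1396, 0.1894]
eef_rot: [[1.0, 0.002, 0.002], [0.002, -1.0, 0.001], [0.002, -0.001, -1.0]]
ft_force: [1.7, -0.1, 0.3]
opening: 0.0801
```

Emit:
{"fn": "move_arm", "kwargs": {"series": [[0.005, 0.05, 0, 0, 0.08], [0.005, 0.05, 0, 0, 0.08], [0.005, 0.05, 0, 0, 0.08], [0, 0.05, -0.02, 0, 0.08], [0, 0.014, -0.02, 0, 0.08]]}}

```text
t: 7.85
eef_pos: [0.5292, 0.3519, 0.15]
eef_rot: [[1.0, 0.005, 0.002], [0.005, -1.0, 0.002], [0.002, -0.002, -1.0]]
ft_force: [0.1, -0.9, -0.8]
opening: 0.0803
```

Emit:
{"fn": "move_arm", "kwargs": {"series": [[0, 0, 0, 0, 0.08], [0, 0, 0, 0, 0.08], [0, 0, 0, 0, 0.08], [0, 0, 0, 0, 0.08], [0, 0, 0, 0, 0.08]]}}

```text
t: 8.35
eef_pos: [0.5294, 0.3467, 0.1506]
eef_rot: [[1.0, 0.001, 0.001], [0.001, -1.0, 0.001], [0.001, -0.001, -1.0]]
ft_force: [0.1, -0.4, 0.5]
opening: 0.0802
```

```bash
python3 - <<'E'
from h import *
p,d,s=snap('wrist','w6');print(s['eef_pos'],s['t'],s['opening'],s['ft_force'])
E
```

```text
[0.5294426  0.34672998 0.15062441] 8.35 0.08015952896682312 [ 0.07918985 -0.35982995  0.5376842 ]
```

View pics/w6.png

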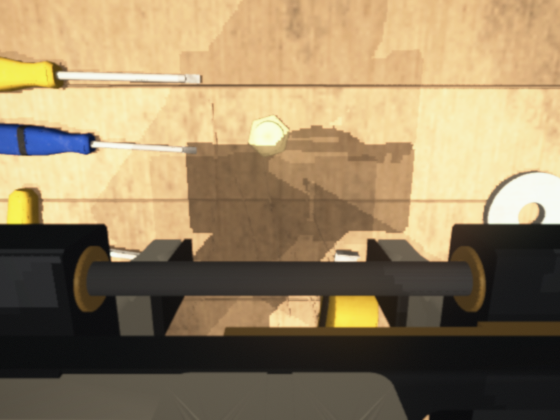

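```bash
python3 - <<'E'
from h import *
p,d,s=load('w6');c,M=T('wrist',s)
cv2.imwrite('pics/w6c.png',cv2.resize(p[95:175,180:310,::-1],(780,480),interpolation=cv2.INTER_CUBIC))
print(ray(c,M,[200,195],[78,149],.005))
print(ray(c,M,[268],[135],.029))
E
```

```text
[[0.6208478  0.40996564 0.005     ]
 [0.56525049 0.41700493 0.005     ]]
[[0.5780564  0.35586792 0.029     ]]
```

View pics/w6c.png

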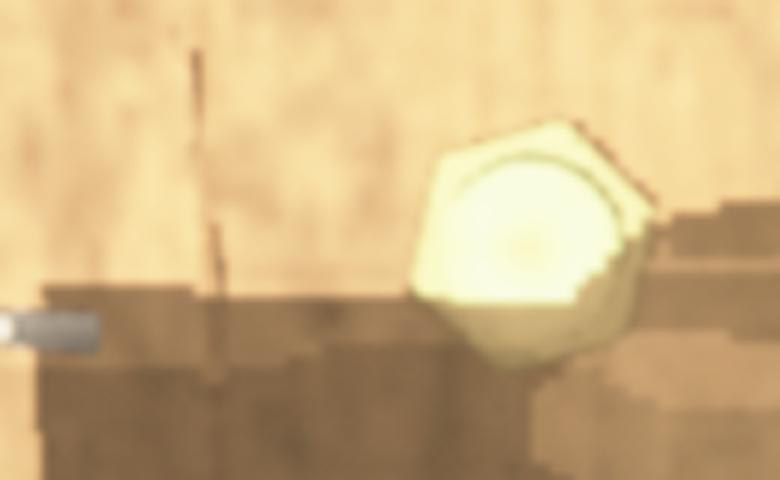

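```bash
python3 - <<'E'
from h import *
p,d,s=load('w6');c,M=T('wrist',s)
K=np.array([(562,118),(658,208),(630,335),(510,370),(412,290),(440,155)])
K=(K+.5)/6-.5+[180,95]
X=ray(c,M,K[:,0],K[:,1],.018)[:,:2]; print(X.mean(0),fitc(X))
for i in range(6):
    e=X[(i+1)%6]-X[i]; print(np.linalg.norm(e).round(4),np.degrees(np.arctan2(e[1],e[0])).round(1))
for i in range(3): print(np.linalg.norm(X[i]-X[i+3]))
E
```

```text
[0.57685269 0.35559637] [0.5769 0.3557 0.5767 0.3558 0.0169]
0.0168 -132.4
0.0168 167.7
0.0165 106.2
0.0165 50.7
0.0177 -12.9
0.0165 -73.6
0.03310908121446345
0.033871929360514044
0.03377989756331777
```

Emit:
{"fn": "move_arm", "kwargs": {"series": [[0.0237, 0.0045, -0.02, -6, 0.055], [0.0237, 0.0045, -0.03, -6.3, 0.055], [0, 0, -0.035, 0, 0.055], [0, 0, -0.035, 0, 0.055], [0, 0, -0.015, 0, 0.055]], "grip_force": 15}}

```text
t: 8.9
eef_pos: [0.5751, 0.3544, 0.0111]
eef_rot: [[0.977, -0.212, -0.004], [-0.212, -0.977, -0.003], [-0.003, 0.004, -1.0]]
ft_force: [-0.5, 0.3, -0.2]
opening: 0.0555
```

Emit:
{"fn": "move_arm", "kwargs": {"series": [[0, 0, -0.009, 0, 0.05], [0, 0, 0, 0, 0.05], [0, 0, 0, 0, 0.02], [0, 0, 0, 0, 0.02], [0, 0, 0, 0, 0.02]]}}

```text
t: 9.4
eef_pos: [0.5769, 0.3569, 0.007]
eef_rot: [[0.978, -0.211, 0.002], [-0.211, -0.978, 0.002], [0.001, -0.002, -1.0]]
ft_force: [0.2, 0.6, 0.3]
opening: 0.0318
```

Emit:
{"fn": "move_arm", "kwargs": {"series": [[0, 0, 0, 0, 0.02], [0, 0, 0, 0, 0.02], [0, 0, 0.02, 0, 0.02], [0, 0, 0.04, 0, 0.02], [0, 0, 0.04, 0, 0.02]]}}

```text
t: 9.9
eef_pos: [0.5758, 0.3558, 0.1059]
eef_rot: [[0.977, -0.211, -0.001], [-0.211, -0.977, -0.001], [-0.001, 0.002, -1.0]]
ft_force: [1.0, 0.8, 0.1]
opening: 0.0294
```

```bash
python3 - <<'E'
from h import *
p,d,s=snap('wrist','w7');print(s['eef_pos'],s['t'],s['opening'],s['ft_force'])
E
```

```text
[0.5758249  0.3557711  0.10587567] 9.9 0.02940602855628906 [0.95564565 0.76854768 0.08166764]
```

View pics/w7.png

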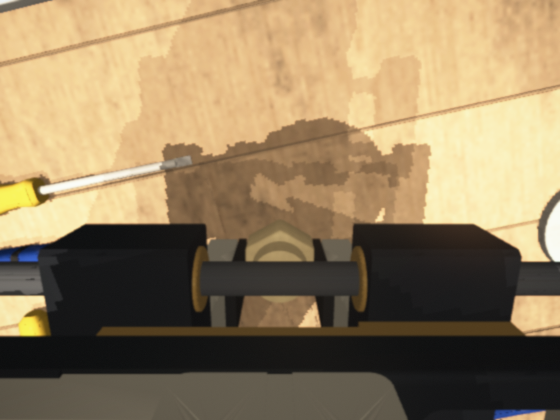

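```bash
python3 - <<'E'
from h import *
p,d,s=load('w7');c,M=T('wrist',s);e=np.array(s['eef_pos'])
X=ray(c,M,[280],[220.5],e[2]+.0115)[0]-e;print(np.array(s['eef_rot']).T@X)
E
```

```text
[ 2.11440053e-02  9.06186471e-05 -1.15226972e-02]
```

Emit:
{"fn": "move_arm", "kwargs": {"series": [[-0.004, -0.04, 0.02, 3, 0.02], [-0.006, -0.05, 0.01, 3, 0.02], [-0.006, -0.05, 0, 3, 0.02], [-0.006, -0.05, 0, 3.3, 0.02], [-0.006, -0.05, 0, 0, 0.02]]}}

```text
t: 10.45
eef_pos: [0.548, 0.117, 0.1355]
eef_rot: [[1.0, 0.005, 0.001], [0.005, -1.0, 0.001], [0.001, -0.001, -1.0]]
ft_force: [1.2, -1.0, -1.0]
opening: 0.0294
```

Emit:
{"fn": "move_arm", "kwargs": {"series": [[-0.006, -0.05, 0, 0, 0.02], [-0.006, -0.05, 0, 0, 0.02], [-0.006, -0.05, 0, 0, 0.02], [-0.006, -0.05, 0, 0, 0.02], [-0.0028, -0.0563, 0, 0, 0.02]]}}

```text
out of range; nothing moved
```

Emit:
{"fn": "move_arm", "kwargs": {"series": [[-0.006, -0.05, 0, 0, 0.02], [-0.006, -0.05, 0, 0, 0.02], [-0.006, -0.05, 0, 0, 0.02], [-0.006, -0.05, 0, 0, 0.02], [-0.002, -0.04, 0, 0, 0.02]]}}

```text
t: 10.95
eef_pos: [0.5218, -0.1222, 0.1355]
eef_rot: [[1.0, 0.001, 0.001], [0.001, -1.0, 0.0], [0.001, -0.0, -1.0]]
ft_force: [0.9, 0.1, -0.7]
opening: 0.0299
```

Emit:
{"fn": "move_arm", "kwargs": {"series": [[-0.001, -0.016, -0.03, 0, 0.02], [0, 0, -0.03, 0, 0.02], [0, 0, -0.02, 0, 0.02], [0, 0, -0.01, 0, 0.02], [0, 0, 0, 0, 0.02]]}}

```text
t: 11.45
eef_pos: [0.521, -0.136, 0.0441]
eef_rot: [[1.0, 0.002, -0.002], [0.002, -1.0, -0.0], [-0.002, 0.0, -1.0]]
ft_force: [0.2, -0.4, -0.3]
opening: 0.0294
```

```bash
python3 - <<'E'
from h import *
p,d,s=snap('wrist','w8');print(s['eef_pos'],s['t'],s['opening'],s['ft_force'])
cv2.imwrite('pics/w8c.png',cv2.resize(p[140:340,180:380,::-1],(600,600),interpolation=cv2.INTER_CUBIC))
E
```

```text
[ 0.52100507 -0.13597348  0.04411408] 11.45 0.02937966459345868 [ 0.22747645 -0.42771311 -0.32479365]
```

View pics/w8c.png

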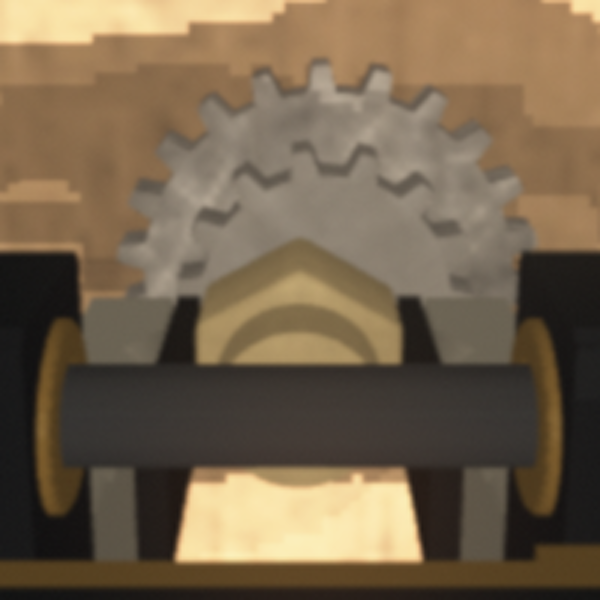

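Emit:
{"fn": "move_arm", "kwargs": {"series": [[0, 0, 0, 0, 0.02], [0, 0, 0, 0, 0.02], [0, 0, 0, 0, 0.02], [0, 0, 0, 0, 0.02], [0, 0, 0, 0, 0.02]]}}

```text
t: 12.0
eef_pos: [0.522, -0.1359, 0.0455]
eef_rot: [[1.0, 0.002, 0.001], [0.002, -1.0, 0.0], [0.001, -0.0, -1.0]]
ft_force: [0.5, -1.3, -0.7]
opening: 0.03
```

```bash
python3 - <<'E'
from h import *
p,d,s=snap('wrist','w9');print(s['eef_pos'],s['t'],s['opening'],s['ft_force'])
c,M=T('wrist',s);e=np.array(s['eef_pos'])
print(ray(c,M,[279.5],[219],e[2]-.006)-e)
print(ray(c,M,[279.5],[233],e[2]+.012)-e)
cv2.imwrite('pics/w9c.png',cv2.resize(p[140:340,180:380,::-1],(600,600),interpolation=cv2.INTER_CUBIC))
E
```

```text
[ 0.52199978 -0.13586494  0.04549161] 12.0 0.0300192568892841 [ 0.48986747 -1.25917515 -0.71591957]
[[ 0.01670668  0.00030792 -0.006     ]]
[[0.01588664 0.00030476 0.012     ]]
```

View pics/w9c.png

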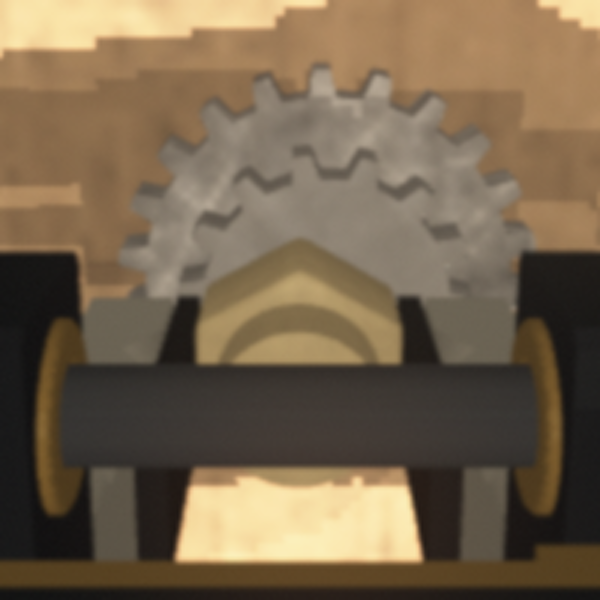

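```bash
python3 - <<'E'
from h import *
p,d,s=load('w9');c,M=T('wrist',s);e=np.array(s['eef_pos'])
f=lambda x,y:(180+(x+.5)/3-.5,140+(y+.5)/3-.5)
for a in [(120,245,.01),(535,235,.01),(320,64,.01),(185,270,.02),(465,280,.02),(310,147,.02),(365,147,.02)]: print(a,ray(c,M,*f(*a[:2]),a[2]).round(4))
E
```

```text
(120, 245, 0.01) [[ 0.5286 -0.1025  0.01  ]]
(535, 235, 0.01) [[ 0.5307 -0.1788  0.01  ]]
(320, 64, 0.01) [[ 0.562  -0.1391  0.01  ]]
(185, 270, 0.02) [[ 0.5271 -0.1155  0.02  ]]
(465, 280, 0.02) [[ 0.5253 -0.1647  0.02  ]]
(310, 147, 0.02) [[ 0.5491 -0.1373  0.02  ]]
(365, 147, 0.02) [[ 0.5492 -0.1467  0.02  ]]
```

Emit:
{"fn": "move_arm", "kwargs": {"series": [[0.0005, -0.0044, 0, 0, 0.02], [0, 0, -0.01, 0, 0.02], [0, 0, -0.005, 0, 0.02], [0, 0, -0.003, 0, 0.02], [0, 0, 0, 0, 0.02]]}}

```text
t: 12.55
eef_pos: [0.522, -0.1404, 0.0266]
eef_rot: [[1.0, 0.002, -0.001], [0.002, -1.0, -0.0], [-0.001, 0.0, -1.0]]
ft_force: [0.2, -0.3, 0.1]
opening: 0.0302
```

Emit:
{"fn": "move_arm", "kwargs": {"series": [[0, 0, -0.0005, 0, 0.02], [0, 0, 0, 0, 0.02], [0, 0, 0, 0, 0.02], [0, 0, 0, 0, 0.02], [0, 0, 0, 0, 0.02]]}}

```text
t: 13.05
eef_pos: [0.5223, -0.1403, 0.0266]
eef_rot: [[1.0, 0.002, 0.0], [0.002, -1.0, 0.0], [0.0, -0.0, -1.0]]
ft_force: [-0.6, -0.5, -0.7]
opening: 0.0296
```

Emit:
{"fn": "move_arm", "kwargs": {"series": [[0, 0, -0.0007, 0, 0.02], [0, 0, 0, 0, 0.02], [0, 0, 0, 0, 0.036], [0, 0, 0, 0, 0.042], [0, 0, 0, 0, 0.05]]}}

```text
t: 13.55
eef_pos: [0.5223, -0.1403, 0.0259]
eef_rot: [[1.0, 0.002, 0.0], [0.002, -1.0, 0.0], [0.0, -0.0, -1.0]]
ft_force: [0.2, 0.2, -0.4]
opening: 0.0451
```

Emit:
{"fn": "move_arm", "kwargs": {"series": [[0, 0, 0.01, 0, 0.055], [0, 0, 0.03, 0, 0.06], [0, 0, 0.04, 0, 0.07], [-0.01, 0, 0.04, 0, 0.08], [-0.03, 0, 0.03, 0, 0.08]]}}

```text
t: 14.05
eef_pos: [0.4843, -0.1405, 0.179]
eef_rot: [[1.0, 0.003, 0.003], [0.003, -1.0, -0.001], [0.003, 0.001, -1.0]]
ft_force: [0.4, 0.1, 0.5]
opening: 0.0774
```

```bash
python3 - <<'E'
from h import *
p,d,s=snap('wrist','w10');print(s['eef_pos'],s['t'],s['opening'],s['ft_force'])
cv2.imwrite('pics/w10c.png',cv2.resize(p[90:240,180:380,::-1],(800,600),interpolation=cv2.INTER_CUBIC))
E
```

```text
[ 0.48429389 -0.14046382  0.17904701] 14.05 0.07740678665932353 [0.35137264 0.08702112 0.51514888]
```

View pics/w10c.png

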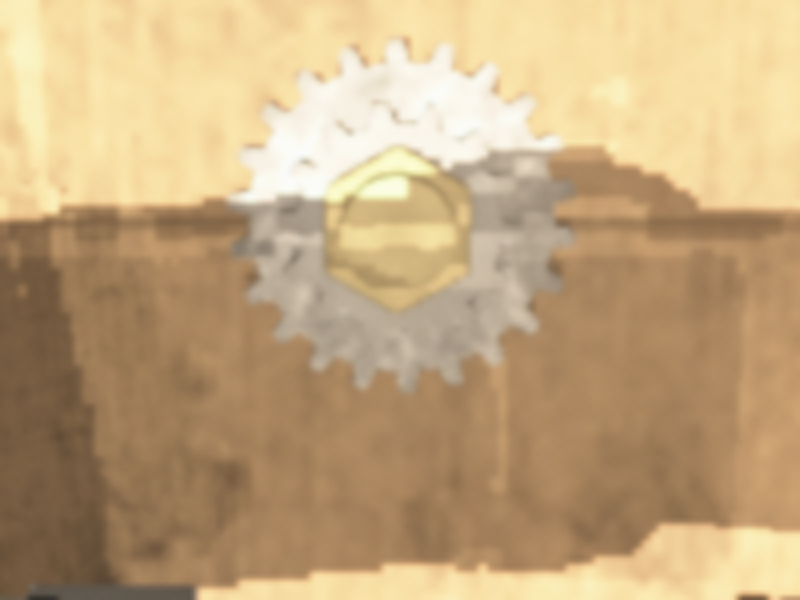

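```bash
python3 - <<'E'
from h import *
p,d,s=load('w10');c,M=T('wrist',s)
f=lambda x,y:(180+(x+.5)/4-.5,90+(y+.5)/4-.5)
for a in [(398,228,.038),(398,144,.038),(398,311,.038),(402,38,.01),(402,392,.01),(402,215,.01),(378,102,.02),(423,102,.02)]: print(a,ray(c,M,*f(*a[:2]),a[2]).round(4))
E
```

```text
(398, 228, 0.038) [[ 0.5228 -0.1399  0.038 ]]
(398, 144, 0.038) [[ 0.5395 -0.1398  0.038 ]]
(398, 311, 0.038) [[ 0.5059 -0.1399  0.038 ]]
(402, 38, 0.01) [[ 0.5609 -0.1407  0.01  ]]
(402, 392, 0.01) [[ 0.4833 -0.1409  0.01  ]]
(402, 215, 0.01) [[ 0.5232 -0.1408  0.01  ]]
(378, 102, 0.02) [[ 0.5475 -0.1356  0.02  ]]
(423, 102, 0.02) [[ 0.5476 -0.1451  0.02  ]]
```

```bash
python3 - <<'E'
from h import *
p,d,s=load('top0');c,M=T('top');P=cloud(c,M,d)
m=np.zeros(d.shape,bool);m[118:170,405:455]=1;m&=(d>.3)&(P[...,2]>.03)
print(np.percentile(P[m],[1,50,99],0).round(3))
E
```

```text
[[ 0.662 -0.374  0.033]
 [ 0.701 -0.332  0.06 ]
 [ 0.743 -0.293  0.065]]
```

Emit:
{"fn": "move_arm", "kwargs": {"series": [[0.01, -0.04, 0.01, 0, 0.08], [0.015, -0.045, 0.01, 0, 0.08], [0.015, -0.045, 0.01, 0, 0.08], [0.01, -0.01, 0, 0, 0.08], [0, 0, 0, 0, 0.08]]}}

```text
t: 14.6
eef_pos: [0.5328, -0.282, 0.2059]
eef_rot: [[1.0, -0.001, -0.0], [-0.001, -1.0, -0.0], [-0.0, 0.0, -1.0]]
ft_force: [-0.7, -0.2, -0.9]
opening: 0.08
```

```bash
python3 - <<'E'
from h import *
p,d,s=snap('wrist','w11');print(s['eef_pos'],s['t'],s['opening'],s['ft_force'])
E
```

```text
[ 0.53280779 -0.28198516  0.20586004] 14.6 0.08002649384733156 [-0.72964036 -0.16363136 -0.94739643]
```

View pics/w11.png

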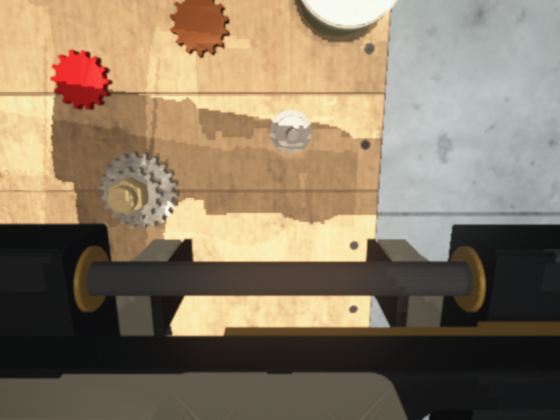

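```bash
python3 - <<'E'
from h import *
p,d,s=load('w11');c,M=T('wrist',s)
cv2.imwrite('pics/w11c.png',cv2.resize(p[100:160,255:325,::-1],(700,600),interpolation=cv2.INTER_CUBIC))
P=cloud(c,M,d)[105:155,260:322].reshape(-1,3); 
for a,b in((.045,.06),(.068,.08),(.088,.11)):
    q=P[(P[:,2]>a)&(P[:,2]<b)];
    if len(q): print(a,len(q),q.mean(0).round(4),((q.max(0)+q.min(0))/2).round(4),np.ptp(q,0).round(4))
E
```

```text
0.045 580 [ 0.5842 -0.2906  0.048 ] [ 0.5822 -0.2915  0.0527] [0.0352 0.0357 0.014 ]
0.068 349 [ 0.5828 -0.2915  0.0689] [ 0.5829 -0.2913  0.074 ] [0.0242 0.0247 0.012 ]
0.088 105 [ 0.5827 -0.2914  0.097 ] [ 0.5828 -0.2915  0.0937] [0.0075 0.0073 0.0103]
```

View pics/w11c.png

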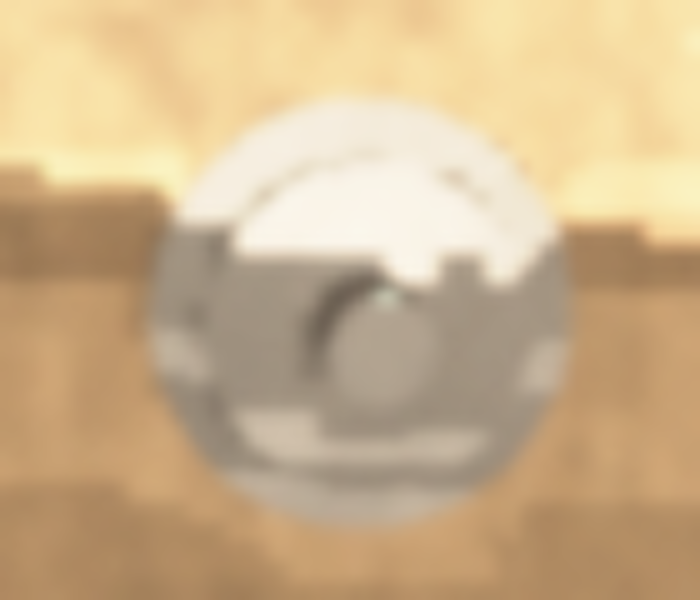

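Emit:
{"fn": "move_arm", "kwargs": {"series": [[0.025, -0.005, 0, 0, 0.075], [0.0247, -0.0044, -0.02, 0, 0.07], [0, 0, -0.04, 0, 0.07], [0, 0, -0.05, 0, 0.07], [0, 0, -0.04, 0, 0.07]]}}

```text
t: 15.15
eef_pos: [0.5808, -0.2878, 0.054]
eef_rot: [[1.0, 0.003, -0.001], [0.003, -1.0, 0.001], [-0.001, -0.001, -1.0]]
ft_force: [0.3, -0.3, -0.8]
opening: 0.0701
```

Emit:
{"fn": "move_arm", "kwargs": {"series": [[0, 0, -0.017, 0, 0.06], [0, 0, 0, 0, 0.06], [0, 0, 0, 0, 0.02], [0, 0, 0, 0, 0.02], [0, 0, 0, 0, 0.02]], "grip_force": 20}}

```text
t: 15.65
eef_pos: [0.5831, -0.2897, 0.0409]
eef_rot: [[1.0, 0.003, 0.003], [0.003, -1.0, -0.001], [0.003, 0.001, -1.0]]
ft_force: [0.7, 0.5, -0.6]
opening: 0.0413
```

Emit:
{"fn": "move_arm", "kwargs": {"series": [[0, 0, 0, 0, 0.02], [0, 0, 0, 0, 0.02], [0, 0, 0.02, 0, 0.02], [0, 0, 0.03, 0, 0.02], [0, 0, 0.03, 0, 0.02]], "grip_force": 25}}

```text
t: 16.15
eef_pos: [0.5811, -0.2895, 0.1191]
eef_rot: [[1.0, 0.002, -0.002], [0.002, -1.0, 0.001], [-0.002, -0.001, -1.0]]
ft_force: [0.9, -0.3, -1.2]
opening: 0.034
```

```bash
python3 - <<'E'
from h import *
p,d,s=snap('wrist','w12');print(s['eef_pos'],s['t'],s['opening'],s['ft_force']);snap('side','s1')
E
```

```text
[ 0.58113579 -0.28949799  0.11907137] 16.15 0.03400733985987836 [ 0.8634064  -0.308933   -1.19899793]
```

View pics/w12.png

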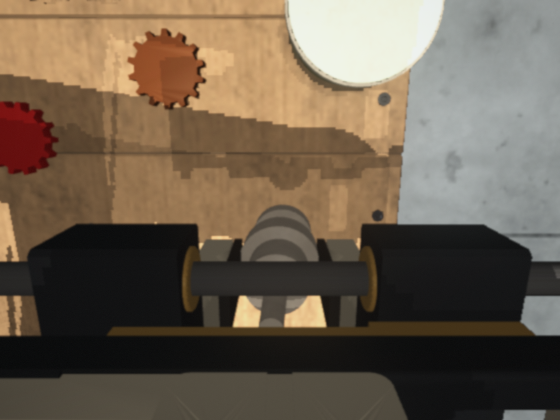

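View pics/s1.png

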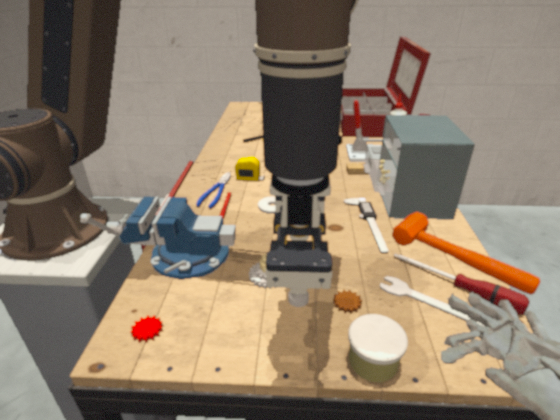

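```bash
python3 - <<'E'
from h import *
p,d,s=load('w12');c,M=T('wrist',s);e=s['eef_pos']
cv2.imwrite('pics/w12c.png',cv2.resize(p[195:345,200:360,::-1],(640,600),interpolation=cv2.INTER_CUBIC))
P=cloud(c,M,d)-e; 
for (u0,v0,u1,v1) in [(268,204,296,210),(250,240,315,258),(255,302,292,325)]:
    q=P[v0:v1,u0:u1].reshape(-1,3); q=q[(q[:,2]>-.06)&(q[:,2]<.07)&(abs(q[:,1])<.019)]; print(len(q),q.mean(0).round(4) if len(q) else '',q.min(0).round(3) if len(q) else '',q.max(0).round(3) if len(q) else '')
E
```

```text
126 [ 0.0149 -0.0011 -0.0348] [ 0.013 -0.008 -0.04 ] [ 0.016  0.007 -0.028]
1165 [ 0.0104 -0.0008  0.0154] [ 0.004 -0.016 -0.002] [0.013 0.013 0.029]
687 [0.0008 0.0023 0.0485] [-0.013 -0.004  0.026] [0.005 0.01  0.059]
```

View pics/w12c.png

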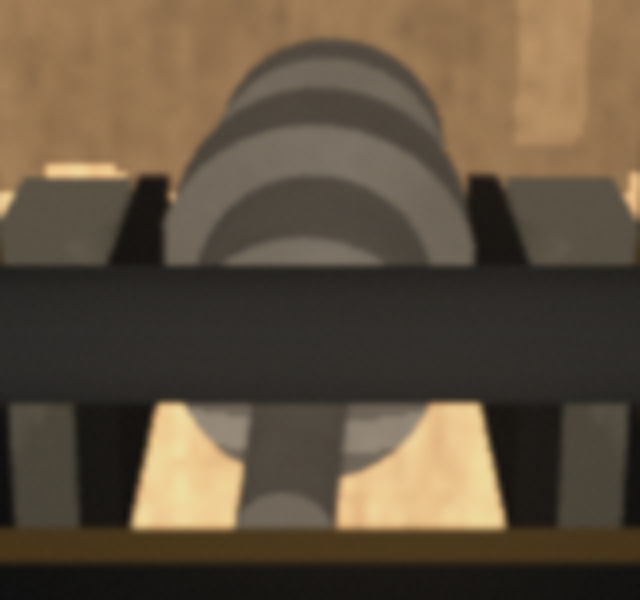

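The head is held but leans about 2–3° in the jaw plane. It should right itself on its 32 mm foot when released. I'll carry it to the midpoint, about (0.516, -0.0045).

Emit:
{"fn": "move_arm", "kwargs": {"series": [[-0.005, 0.025, 0.02, 0, 0.02], [-0.01, 0.04, 0.015, 0, 0.02], [-0.01, 0.045, 0, 0, 0.02], [-0.01, 0.045, 0, 0, 0.02], [-0.01, 0.045, 0, 0, 0.02]]}}

```text
t: 16.75
eef_pos: [0.5357, -0.0882, 0.1533]
eef_rot: [[1.0, 0.001, -0.001], [0.001, -1.0, 0.0], [-0.001, -0.0, -1.0]]
ft_force: [1.4, -0.1, -2.0]
opening: 0.0339
```

Emit:
{"fn": "move_arm", "kwargs": {"series": [[-0.01, 0.045, 0, 0, 0.02], [-0.01, 0.03, -0.03, 0, 0.02], [0, 0.012, -0.03, 0, 0.02], [0, 0, -0.03, 0, 0.02], [0, 0, 0, 0, 0.02]]}}

```text
t: 17.25
eef_pos: [0.5134, -0.0031, 0.0601]
eef_rot: [[1.0, 0.002, -0.008], [0.002, -1.0, -0.002], [-0.008, 0.002, -1.0]]
ft_force: [-1.2, 0.6, -2.0]
opening: 0.0335
```

Emit:
{"fn": "move_arm", "kwargs": {"series": [[0, 0, 0, 0, 0.02], [0, 0, 0, 0, 0.02], [0, 0, 0, 0, 0.02], [0, 0, 0, 0, 0.02], [0, 0, 0, 0, 0.02]]}}

```text
t: 17.75
eef_pos: [0.5174, -0.0028, 0.0647]
eef_rot: [[1.0, 0.002, 0.001], [0.002, -1.0, 0.0], [0.001, -0.0, -1.0]]
ft_force: [-0.1, -0.8, -1.6]
opening: 0.0336
```

```bash
python3 - <<'E'
from h import *
p,d,s=snap('wrist','w13');print(s['eef_pos'],s['t'],s['opening'],s['ft_force']);snap('side','s2')
a,b,_=load('s2');cv2.imwrite('pics/s2c.png',cv2.resize(a[120:320,180:400,::-1],(660,600)))
E
```

```text
[ 0.51738472 -0.00281777  0.06466063] 17.75 0.033596251882318115 [-0.09493499 -0.78125271 -1.58082435]
```

View pics/w13.png

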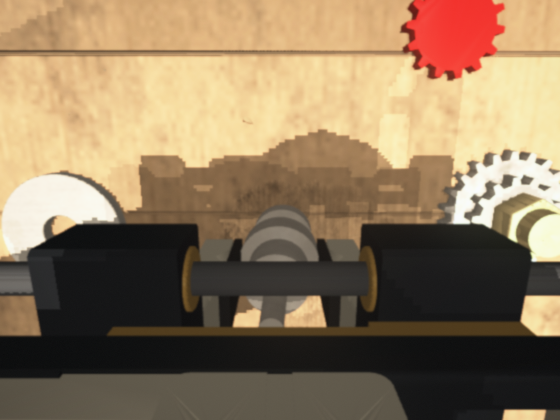

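View pics/s2c.png

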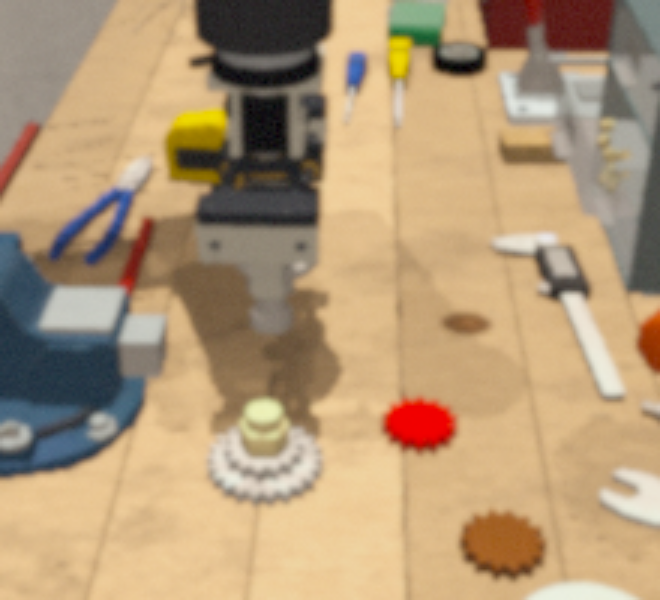

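Emit:
{"fn": "move_arm", "kwargs": {"series": [[-0.001, -0.0005, -0.01, 0, 0.02], [0, 0, -0.008, 0, 0.02], [0, 0, -0.003, 0, 0.02], [0, 0, 0, 0, 0.02], [0, 0, 0, 0, 0.02]]}}

```text
t: 18.35
eef_pos: [0.516, -0.0033, 0.0428]
eef_rot: [[1.0, 0.002, -0.0], [0.002, -1.0, -0.0], [-0.0, 0.0, -1.0]]
ft_force: [0.4, 0.8, -2.8]
opening: 0.0338
```

Emit:
{"fn": "move_arm", "kwargs": {"series": [[0, 0, -0.001, 0, 0.02], [0, 0, 0, 0, 0.02], [0, 0, -0.001, 0, 0.02], [0, 0, 0, 0, 0.02], [0, 0, 0, 0, 0.02]]}}

```text
t: 18.85
eef_pos: [0.516, -0.0032, 0.041]
eef_rot: [[1.0, 0.002, 0.0], [0.002, -1.0, 0.0], [0.0, -0.0, -1.0]]
ft_force: [0.7, 0.3, -2.2]
opening: 0.0336
```

Still carrying the head's full weight, so I lower it until it makes contact.

Emit:
{"fn": "move_arm", "kwargs": {"series": [[0, 0, -0.0005, 0, 0.02], [0, 0, 0, 0, 0.02], [0, 0, -0.0005, 0, 0.02], [0, 0, 0, 0, 0.02], [0, 0, 0, 0, 0.02]]}}

```text
t: 19.35
eef_pos: [0.5164, -0.0032, 0.0404]
eef_rot: [[1.0, 0.002, 0.001], [0.002, -1.0, 0.0], [0.001, -0.0, -1.0]]
ft_force: [-0.8, -0.9, 6.0]
opening: 0.0335
```

Emit:
{"fn": "move_arm", "kwargs": {"series": [[0, 0, -0.0005, 0, 0.02], [0, 0, 0, 0, 0.02], [0, 0, -0.0005, 0, 0.02], [0, 0, 0, 0, 0.02], [0, 0, 0, 0, 0.02]]}}

```text
t: 19.85
eef_pos: [0.5169, -0.0032, 0.0403]
eef_rot: [[1.0, 0.003, 0.002], [0.003, -1.0, -0.0], [0.002, 0.0, -1.0]]
ft_force: [-3.6, -0.8, 14.1]
opening: 0.0338
```

Contact made. I raise slightly to unload it, open, and rise straight up.

Emit:
{"fn": "move_arm", "kwargs": {"series": [[0, 0, 0.001, 0, 0.02], [0, 0, 0, 0, 0.036], [0, 0, 0, 0, 0.042], [0, 0, 0, 0, 0.05], [0, 0, 0, 0, 0.06]]}}

```text
t: 20.35
eef_pos: [0.516, -0.0032, 0.0397]
eef_rot: [[1.0, 0.002, -0.0], [0.002, -1.0, -0.0], [-0.0, 0.0, -1.0]]
ft_force: [0.1, 0.5, 0.1]
opening: 0.0527
```

Emit:
{"fn": "move_arm", "kwargs": {"series": [[0, 0, 0, 0, 0.07], [0, 0, 0.02, 0, 0.075], [0, 0, 0.04, 0, 0.08], [0, 0, 0.05, 0, 0.08], [0, 0, 0.03, 0, 0.08]]}}

```text
t: 20.85
eef_pos: [0.5171, -0.0031, 0.1835]
eef_rot: [[1.0, 0.003, 0.003], [0.003, -1.0, 0.0], [0.003, -0.0, -1.0]]
ft_force: [1.6, 0.0, 0.4]
opening: 0.0795
```

Emit:
{"fn": "move_arm", "kwargs": {"series": [[-0.03, 0, 0.02, 0, 0.08], [-0.03, 0, 0, 0, 0.08], [0, 0, 0, 0, 0.08], [0, 0, 0, 0, 0.08], [0, 0, 0, 0, 0.08]]}}

```text
t: 21.35
eef_pos: [0.4565, -0.0031, 0.1999]
eef_rot: [[1.0, 0.002, 0.0], [0.002, -1.0, -0.0], [0.0, 0.0, -1.0]]
ft_force: [0.0, -0.1, 0.5]
opening: 0.08
```

```bash
python3 - <<'E'
from h import *
p,d,s=snap('wrist','w14');print(s['eef_pos'],s['t'],s['opening'],s['ft_force'])
E
```

```text
[ 0.45651442 -0.00307393  0.19993794] 21.35 0.07995977575049762 [ 0.03384955 -0.08872333  0.50173693]
```

View pics/w14.png

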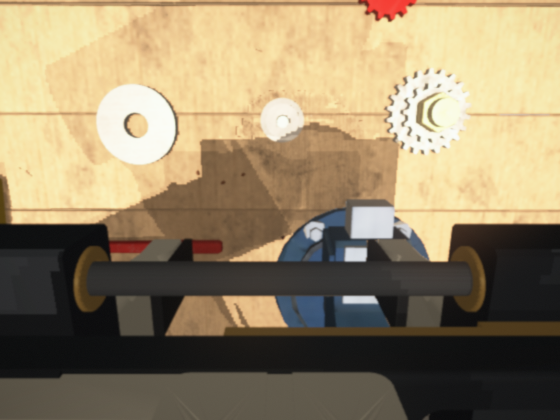

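```bash
cat > chk.py <<'E'
from h import *
def run(f,boxF,boxL,boxH):
    p,d,s=load(f);c,M=T('wrist',s)
    for n,b,z in[('flange',boxF,.009),('large',boxL,.01)]:
        k=blob(p,b,lambda h:(h[...,1]<45)&(h[...,2]>120)); X=ray(c,M,k[:,0],k[:,1],z)[:,:2]; print(n,fitc(X))
    u0,v0,u1,v1=boxH;P=cloud(c,M,d)[v0:v1,u0:u1].reshape(-1,3)
    for a,b in((.045,.06),(.064,.08),(.088,.11)):
        q=P[(P[:,2]>a)&(P[:,2]<b)];
        if len(q): print(a,len(q),((q.max(0)+q.min(0))/2).round(4),np.ptp(q,0).round(4),q[:,2].std())
    u0,v0,u1,v1=boxL;P=cloud(c,M,d)[v0:v1,u0:u1].reshape(-1,3)
    for a,b in((.033,.043),(.046,.056)):
        q=P[(P[:,2]>a)&(P[:,2]<b)];
        if len(q): print('nut',a,len(q),((q.max(0)+q.min(0))/2).round(4),np.ptp(q,0).round(4))
E
python3 -c "
from chk import *
run('w14',(85,75,190,175),(378,60,478,162),(250,90,315,150))"
```

```text
flange [0.51   0.1314 0.5099 0.1313 0.0371]
large [ 0.5218 -0.1402  0.5218 -0.1403  0.0391]
0.045 614 [ 0.5156 -0.0048  0.048 ] [0.0348 0.035  0.0056] 0.000902007975763966
0.064 786 [ 0.5157 -0.0046  0.0722] [0.0257 0.0249 0.0153] 0.0011132853289436912
0.088 108 [ 0.5156 -0.0048  0.094 ] [0.0082 0.0077 0.0093] 0.001225820636507269
nut 0.033 469 [ 0.5219 -0.1392  0.038 ] [0.0332 0.0301 0.01  ]
nut 0.046 616 [ 0.522 -0.14   0.048] [0.0224 0.0235 0.004 ]
```

Head at (0.5156, -0.0048), upright, within about 0.5 mm of the midpoint. The row and stack have not moved. Now the tape.

Emit:
{"fn": "move_arm", "kwargs": {"series": [[0, 0.05, 0, 0, 0.08], [-0.01, 0.05, 0, 0, 0.08], [-0.01, 0.05, 0, 0, 0.08], [-0.02, 0.05, 0, 0, 0.08], [-0.02, 0.05, 0, 0, 0.08]]}}

```text
t: 21.9
eef_pos: [0.3988, 0.2397, 0.1995]
eef_rot: [[1.0, 0.002, -0.0], [0.002, -1.0, -0.001], [-0.0, 0.001, -1.0]]
ft_force: [1.2, 0.1, -0.1]
opening: 0.0801
```

Emit:
{"fn": "move_arm", "kwargs": {"series": [[-0.01, 0.035, 0.02, 0, 0.08], [0, 0, 0, 0, 0.08], [0, 0, 0, 0, 0.08], [0, 0, 0, 0, 0.08], [0, 0, 0, 0, 0.08]]}}

```text
t: 22.4
eef_pos: [0.3894, 0.2716, 0.2193]
eef_rot: [[1.0, 0.001, -0.001], [0.001, -1.0, -0.001], [-0.001, 0.001, -1.0]]
ft_force: [0.2, -0.3, 0.1]
opening: 0.08
```

```bash
python3 - <<'E'
from h import *
p,d,s=snap('wrist','w15');print(s['eef_pos'],s['t'],s['opening'],s['ft_force'],s['qpos'])
E
```

```text
[0.38944971 0.27155026 0.21925575] 22.4 0.07998326807851028 [ 0.24285485 -0.31480729  0.11219654] [ 1.02463116e+00  2.99704309e-02 -4.22801616e-01 -1.57054473e-04
 -1.11953073e+00  5.46789326e-01]
```

View pics/w15.png

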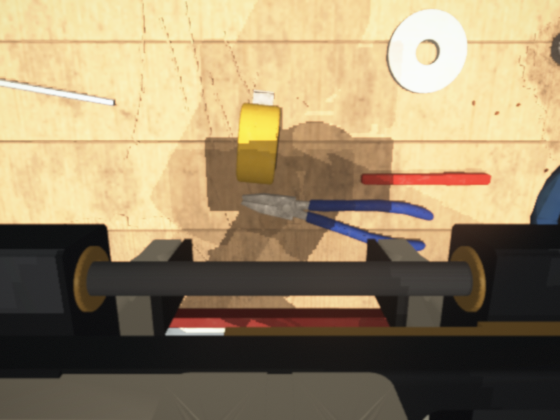

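```bash
python3 - <<'E'
from h import *
p,d,s=load('w15');c,M=T('wrist',s);P=cloud(c,M,d)
q=P[85:200,225:295].reshape(-1,3)
t=q[(q[:,2]>.058)&(q[:,2]<.075)][:,:2]
print(len(t),t.min(0),t.max(0)); print(cv2.minAreaRect((t*1000).astype(np.float32)))
t=q[(q[:,2]>.02)&(q[:,2]<.075)]
print(t.min(0),t.max(0)); print(cv2.minAreaRect((t[:,:2]*1000).astype(np.float32)))
for lo,hi in((.03,.05),(.05,.06),(.06,.07)):
    w=t[(t[:,2]>lo)&(t[:,2]<hi)]; print(lo,len(w),w.min(0).round(4),w.max(0).round(4))
hk=P[90:103,250:278].reshape(-1,3); hk=hk[(hk[:,2]>.006)]; print('hook',len(hk),hk.min(0),hk.max(0),hk.mean(0))
print('pliers tip',ray(c,M,[243,300],[200,200],.012))
print('table',np.median(P[60:80,300:360,2]))
cv2.imwrite('pics/w15c.png',cv2.resize(p[80:220,200:340,::-1],(600,600),interpolation=cv2.INTER_CUBIC))
E
```

```text
2367 [0.39982088 0.27208537] [0.45625956 0.30897476]
((428.2880859375, 290.68182373046875), (34.0422248840332, 55.63456344604492), 83.78768157958984)
[0.3904792  0.27120561 0.03293995] [0.46230854 0.31073742 0.06720528]
((426.21295166015625, 290.3757629394531), (34.99274444580078, 70.95951843261719), 84.22779846191406)
0.03 187 [0.3905 0.2712 0.0329] [0.4623 0.3107 0.0499]
0.05 945 [0.393  0.2712 0.05  ] [0.4613 0.3101 0.06  ]
0.06 1982 [0.4046 0.2721 0.06  ] [0.4546 0.3086 0.0672]
hook 39 [0.45447736 0.27202667 0.00624843] [0.47499703 0.29636923 0.37656605] [0.47352059 0.28672215 0.02135978]
pliers tip [[0.36695876 0.30910403 0.012     ]
 [0.36696348 0.2505016  0.012     ]]
table -0.0011326360454710638
```

View pics/w15c.png

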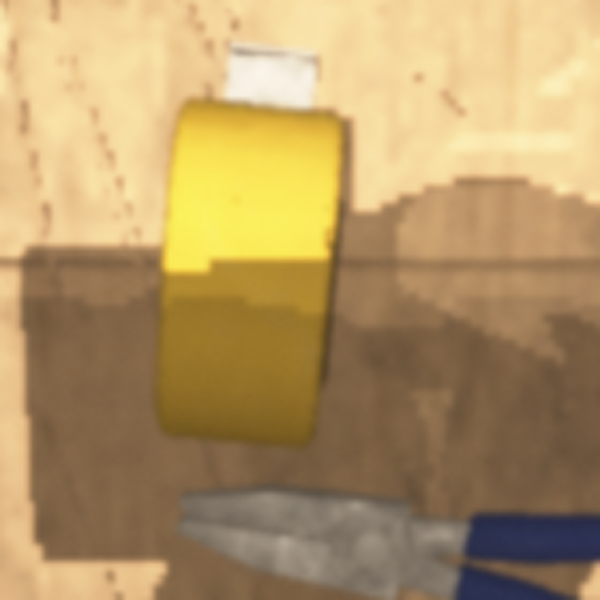

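Emit:
{"fn": "move_arm", "kwargs": {"series": [[0.02, 0.01, 0, -5.9, 0.08], [0.0168, 0.0088, -0.02, 0, 0.075], [0, 0, -0.045, 0, 0.07], [0, 0, -0.05, 0, 0.07], [0, 0, -0.03, 0, 0.07]]}}

```text
t: 22.95
eef_pos: [0.4253, 0.289, 0.0717]
eef_rot: [[0.995, -0.103, -0.003], [-0.103, -0.995, -0.003], [-0.002, 0.003, -1.0]]
ft_force: [-0.2, -0.2, 0.2]
opening: 0.0701
```

Emit:
{"fn": "move_arm", "kwargs": {"series": [[0, 0, -0.03, 0, 0.07], [0, 0, -0.014, 0, 0.07], [0, 0, 0, 0, 0.03], [0, 0, 0, 0, 0.02], [0, 0, 0, 0, 0.02]], "grip_force": 20}}

```text
t: 23.45
eef_pos: [0.4268, 0.2919, 0.0321]
eef_rot: [[0.995, -0.101, 0.001], [-0.101, -0.995, 0.001], [0.001, -0.002, -1.0]]
ft_force: [0.6, -1.1, 1.0]
opening: 0.0516
```

Emit:
{"fn": "move_arm", "kwargs": {"series": [[0, 0, 0, 0, 0.02], [0, 0, 0, 0, 0.02], [0, 0, 0, 0, 0.02], [0, 0, 0.02, 0, 0.02], [0, 0, 0.03, 0, 0.02]], "grip_force": 25}}

```text
t: 23.95
eef_pos: [0.4248, 0.2901, 0.0799]
eef_rot: [[0.995, -0.101, -0.003], [-0.101, -0.995, -0.003], [-0.003, 0.004, -1.0]]
ft_force: [-0.4, 0.9, -1.8]
opening: 0.0337
```

Emit:
{"fn": "move_arm", "kwargs": {"series": [[0, 0, 0.03, -8.16, 0.02], [0.02, -0.01, 0.03, -8.16, 0.02], [0.02, -0.015, 0.01, -8.16, 0.02], [0.02, -0.02, 0, -8.16, 0.02], [0.02, -0.02, 0, -8.16, 0.02]]}}

```text
t: 24.45
eef_pos: [0.5064, 0.226, 0.1514]
eef_rot: [[0.683, -0.73, 0.0], [-0.73, -0.683, 0.001], [-0.0, -0.001, -1.0]]
ft_force: [-0.1, 0.3, -2.8]
opening: 0.0336
```

Emit:
{"fn": "move_arm", "kwargs": {"series": [[0.02, -0.02, 0, -8.16, 0.02], [0.02, -0.02, 0, -8.16, 0.02], [0.02, -0.02, 0, -8.16, 0.02], [0.02, -0.015, 0, -8.16, 0.02], [0.02, -0.008, 0, -8.16, 0.02]]}}

```text
t: 24.95
eef_pos: [0.6062, 0.142, 0.1505]
eef_rot: [[0.039, -0.999, -0.001], [-0.999, -0.039, -0.0], [0.0, 0.001, -1.0]]
ft_force: [-0.2, -0.1, -1.9]
opening: 0.0342
```

Emit:
{"fn": "move_arm", "kwargs": {"series": [[0, 0, -0.03, 0, 0.02], [0, 0, -0.02, 0, 0.02], [0, 0, 0, 0, 0.02], [0, 0, 0, 0, 0.02], [0, 0, 0, 0, 0.02]]}}

```text
t: 25.45
eef_pos: [0.6068, 0.144, 0.1023]
eef_rot: [[0.046, -0.999, 0.002], [-0.999, -0.046, 0.001], [-0.001, -0.002, -1.0]]
ft_force: [0.5, -0.3, -2.9]
opening: 0.0341
```

```bash
python3 - <<'E'
from h import *
p,d,s=snap('wrist','w16');print(s['eef_pos'],s['eef_rot'],s['t'],s['opening'],s['ft_force'],s['qpos']);snap('top','t2')
a,b,_=load('t2');cv2.imwrite('pics/t2c.png',cv2.resize(a[100:300,160:380,::-1],(660,600)))
E
```

```text
[0.60678138 0.14400406 0.10231611] [[ 4.63443634e-02 -9.98923996e-01  1.74656338e-03]
 [-9.98925364e-01 -4.63432983e-02  6.45446371e-04]
 [-5.63810360e-04 -1.77459926e-03 -9.99998266e-01]] 25.45 0.03412721435624851 [ 0.53997489 -0.31030143 -2.94407805] [ 5.45858667e-01  3.77071642e-01 -2.65586986e-01  4.44179576e-04
 -9.26309904e-01 -4.99764724e-01]
```

View pics/w16.png

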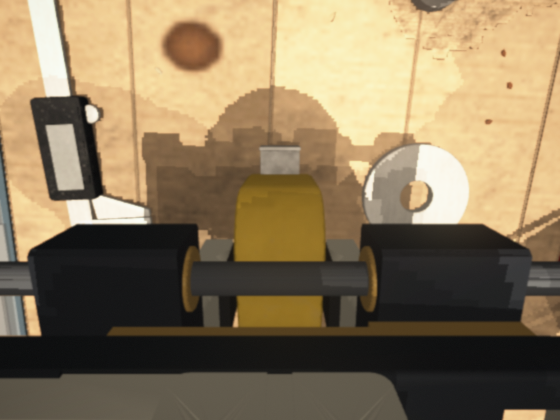

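View pics/t2c.png

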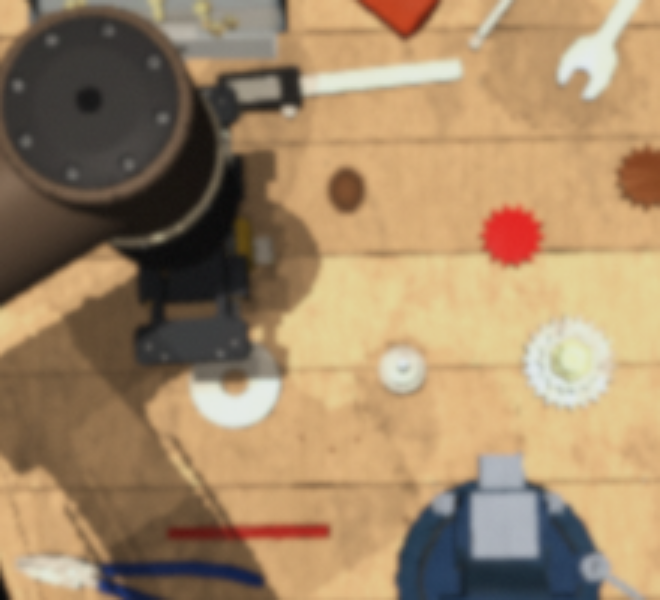

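```bash
python3 - <<'E'
from h import *
p,d,s=load('w16');c,M=T('wrist',s);P=cloud(c,M,d)
Q=(P-s['eef_pos'])@s['eef_rot']
q=Q[140:250,235:327].reshape(-1,3);q=q[(abs(q[:,1])<.02)&(q[:,2]>-.05)&(q[:,2]<.035)]
for lo in np.arange(-.045,.035,.01):
    w=q[(q[:,2]>lo)&(q[:,2]<lo+.01)]
    if len(w): print(round(lo,3),len(w),w[:,0].min().round(4),w[:,0].max().round(4),w[:,1].min().round(4),w[:,1].max().round(4))
E
```

```text
-0.035 3711 0.0163 0.0324 -0.016 0.0179
-0.025 1633 0.0271 0.036 -0.0162 0.0179
-0.015 475 0.0334 0.0366 -0.0161 0.0174
-0.005 234 0.0348 0.0363 -0.0152 0.017
0.005 178 0.0344 0.0358 -0.0152 0.017
0.015 322 0.034 0.0493 -0.0151 0.0171
0.025 1032 0.0337 0.0492 -0.0148 0.0172
```

Emit:
{"fn": "move_arm", "kwargs": {"series": [[0.0032, -0.0012, -0.015, 0, 0.02], [0, 0, -0.02, 0, 0.02], [0, 0, -0.02, 0, 0.02], [0, 0, -0.01, 0, 0.02], [0, 0, -0.003, 0, 0.02]]}}

```text
t: 26.05
eef_pos: [0.6085, 0.1418, 0.0318]
eef_rot: [[0.046, -0.999, -0.002], [-0.999, -0.046, -0.001], [0.001, 0.002, -1.0]]
ft_force: [-5.1, -1.3, 10.1]
opening: 0.0341
```

Emit:
{"fn": "move_arm", "kwargs": {"series": [[0, 0, 0, 0, 0.02], [0, 0, -0.001, 0, 0.02], [0, 0, 0, 0, 0.02], [0, 0, 0, 0, 0.02], [0, 0, 0, 0, 0.02]]}}

```text
t: 26.55
eef_pos: [0.6095, 0.1424, 0.0323]
eef_rot: [[0.046, -0.999, 0.001], [-0.999, -0.046, 0.0], [-0.0, -0.001, -1.0]]
ft_force: [0.2, -0.3, -2.9]
opening: 0.0343
```

Emit:
{"fn": "move_arm", "kwargs": {"series": [[0, 0, -0.0005, 0, 0.02], [0, 0, 0, 0, 0.02], [0, 0, -0.0005, 0, 0.02], [0, 0, 0, 0, 0.02], [0, 0, 0, 0, 0.02]]}}

```text
t: 27.05
eef_pos: [0.6095, 0.1424, 0.0318]
eef_rot: [[0.046, -0.999, 0.001], [-0.999, -0.046, 0.0], [-0.0, -0.001, -1.0]]
ft_force: [-3.9, 0.4, 5.1]
opening: 0.034
```

Contact. Release, then rise.

Emit:
{"fn": "move_arm", "kwargs": {"series": [[0, 0, 0, 0, 0.02], [0, 0, 0, 0, 0.036], [0, 0, 0, 0, 0.042], [0, 0, 0, 0, 0.048], [0, 0, 0, 0, 0.055]]}}

```text
t: 27.55
eef_pos: [0.6093, 0.1423, 0.0309]
eef_rot: [[0.046, -0.999, 0.0], [-0.999, -0.046, -0.0], [0.0, -0.0, -1.0]]
ft_force: [-0.2, -0.1, -0.5]
opening: 0.0507
```

Emit:
{"fn": "move_arm", "kwargs": {"series": [[0, 0, 0, 0, 0.06], [0, 0, 0.02, 0, 0.06], [0, 0, 0.04, 0, 0.06], [0, 0, 0.05, 0, 0.06], [0, 0.02, 0.05, 0, 0.06]]}}

```text
t: 28.05
eef_pos: [0.609, 0.1595, 0.1893]
eef_rot: [[0.044, -0.999, -0.0], [-0.999, -0.044, -0.001], [0.001, 0.0, -1.0]]
ft_force: [1.3, 0.4, -0.6]
opening: 0.0602
```

Emit:
{"fn": "move_arm", "kwargs": {"series": [[-0.01, 0.05, 0.01, 0, 0.08], [-0.01, 0.05, 0, 0, 0.08], [0, 0.03, 0, 0, 0.08], [0, 0, 0, 0, 0.08], [0, 0, 0, 0, 0.08]]}}

```text
t: 28.55
eef_pos: [0.5894, 0.2887, 0.1966]
eef_rot: [[0.047, -0.999, -0.001], [-0.999, -0.047, -0.0], [0.0, 0.001, -1.0]]
ft_force: [-0.4, -0.2, 0.0]
opening: 0.0796
```

```bash
python3 - <<'E'
from h import *
p,d,s=snap('wrist','w17');print(s['eef_pos'],s['t'],s['opening'],s['ft_force'])
snap('side','s3');snap('top','t3')
a,b,_=load('t3');cv2.imwrite('pics/t3c.png',cv2.resize(a[100:300,160:380,::-1],(660,600)))
E
```

```text
[0.58943297 0.28869453 0.19656879] 28.55 0.07964759658031528 [-0.39690124 -0.17556928  0.0393748 ]
```

View pics/w17.png

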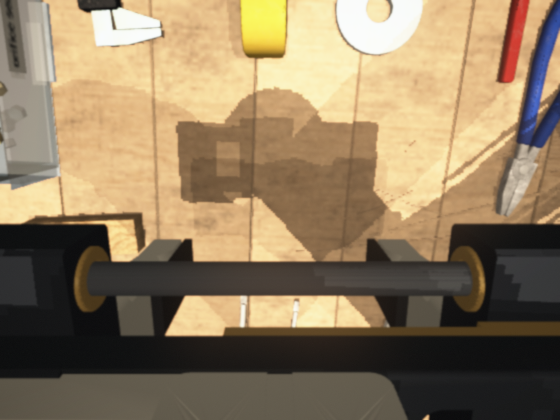

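View pics/t3c.png

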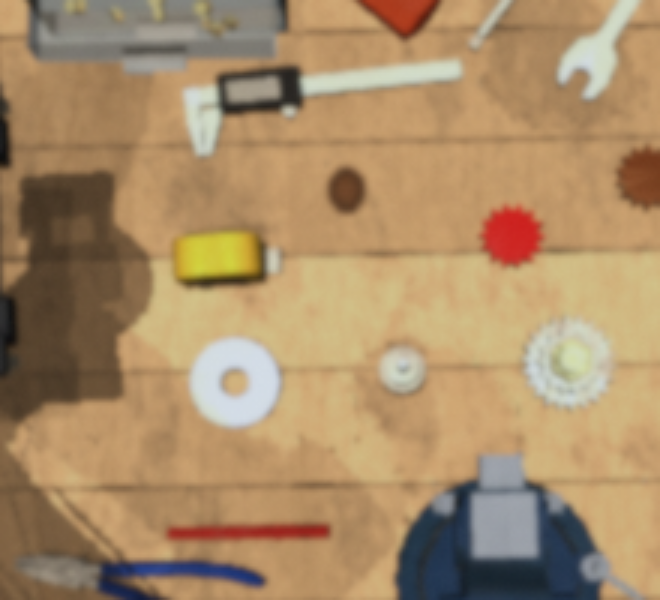

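View pics/s3.png

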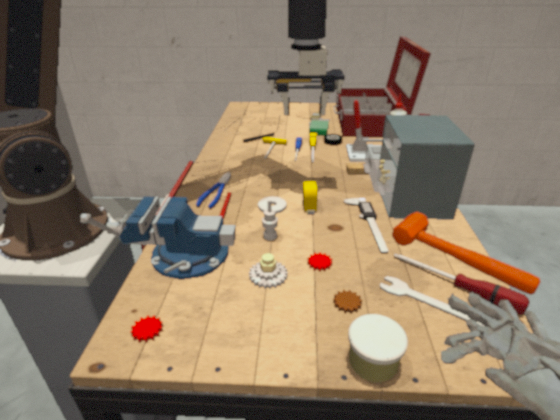

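The top view shows everything laid out: tape case at about (220,257) in the crop with its hook at (272,260), flange at (235,382). Now the numeric check, including a comparison of the bystanders with the first picture.

```bash
python3 - <<'E'
from h import *
p,d,s=load('t3');c,M=T('top');P=cloud(c,M,d);p0,_,_=load('top0')
k=blob(p,(218,208,258,248),lambda h:(h[...,1]<70)&(h[...,2]>90));X=ray(c,M,k[:,0],k[:,1],.009)[:,:2];fl=fitc(X);print('flange',fl)
q=P[170:205,205:265].reshape(-1,3);t=q[(q[:,2]>.055)&(q[:,2]<.08)]
print(len(t),cv2.minAreaRect((t[:,:2]*1000).astype(np.float32)),t[:,2].mean())
k=blob(p,(205,165,265,205),lambda h:(h[...,0]>20)&(h[...,0]<35)&(h[...,1]>130)&(h[...,2]>110));X=ray(c,M,k[:,0],k[:,1],.06)[:,:2]; print(cv2.minAreaRect((X*1000).astype(np.float32)))
g=q[(q[:,2]>.02)&(q[:,2]<.08)][:,:2];print('ext',g.min(0),g.max(0))
for n,b in (('pliers',(160,270,262,320)),('marker',(205,265,285,290)),('caliper',(215,110,320,155))):
    u0,v0,u1,v1=b
    a=cv2.cvtColor(p0,cv2.COLOR_RGB2GRAY)[v0:v1,u0:u1].astype(np.float32);e=cv2.cvtColor(p,cv2.COLOR_RGB2GRAY)[v0:v1,u0:u1].astype(np.float32)
    print(n,cv2.phaseCorrelate(a,e,cv2.createHanningWindow(a.shape[::-1],cv2.CV_32F)))
p,d,s=load('w17');c,M=T('wrist',s);P=cloud(c,M,d)
q=P[0:70,230:300].reshape(-1,3);t=q[(q[:,2]>.02)&(q[:,2]<.075)];print('w17 tape',t.min(0),t.max(0))
q=P[0:60,330:425].reshape(-1,3);t=q[(q[:,2]>.004)&(q[:,2]<.02)];print('w17 fl',t.min(0),t.max(0))
E
```

```text
flange [0.5104 0.1309 0.5103 0.1311 0.0387]
333 ((606.8676147460938, 139.9444122314453), (34.141563415527344, 62.15054702758789), 0.9145922064781189) 0.061078975314786545
((607.5238647460938, 140.71482849121094), (36.70247268676758, 69.16206359863281), 4.113132476806641)
ext [0.58825859 0.10668516] [0.62431602 0.17797702]
pliers ((-0.005236988457383518, 0.4046848548939579), 0.6439255226982964)
marker ((-0.2469204636555702, 0.8559404603555585), 0.9773451229333877)
caliper ((-0.07545582552118901, 0.4579943511040412), 0.8467203925175922)
w17 tape [0.58819925 0.1371176  0.02119165] [0.62391909 0.17887448 0.06380244]
w17 fl [0.47266372 0.12409982 0.00402317] [0.54667813 0.16906739 0.01055278]
```

Emit:
{"fn": "move_arm", "kwargs": {"series": [[-0.01, -0.02, 0.02, 0, 0.08], [-0.01, -0.02, 0.02, 0, 0.08], [0, 0, 0, 0, 0.08], [0, 0, 0, 0, 0.08], [0, 0, 0, 0, 0.08]]}}

```text
t: 29.2
eef_pos: [0.5698, 0.2475, 0.2365]
eef_rot: [[0.045, -0.999, -0.001], [-0.999, -0.045, -0.0], [0.0, 0.001, -1.0]]
ft_force: [-0.4, -0.0, -0.1]
opening: 0.08
```

```bash
python3 - <<'E'
from h import *
p,d,s=snap('wrist','w18');print(s['eef_pos'],s['t'])
c,M=T('wrist',s);P=cloud(c,M,d)
R=P.reshape(-1,3)
b=(R[:,0]>.57)&(R[:,0]<.65)&(R[:,1]>.07)&(R[:,1]<.21)
for lo,hi in((.02,.075),(.055,.075)):
    t=R[b&(R[:,2]>lo)&(R[:,2]<hi)];print('tape',len(t),t.min(0).round(4),t.max(0).round(4),cv2.minAreaRect((t[:,:2]*1000).astype(np.float32)))
b=(R[:,0]>.45)&(R[:,0]<.56)&(R[:,1]>.08)&(R[:,1]<.19)
t=R[b&(R[:,2]>.004)&(R[:,2]<.02)];print('fl',t.min(0),t.max(0),(t.min(0)+t.max(0))/2)
p0=load('top0')[0];p=load('t3')[0]
for n,bx in (('vise',(290,250,370,335)),('marker',(205,265,285,290)),('marker mask',None)):
    if bx:
        u0,v0,u1,v1=bx;f=lambda q:cv2.cvtColor(q,cv2.COLOR_RGB2GRAY)[v0:v1,u0:u1].astype(np.float32)
        print(n,cv2.phaseCorrelate(f(p0),f(p),cv2.createHanningWindow((u1-u0,v1-v0),cv2.CV_32F)))
for q in(p0,p):
    k=blob(q,(205,265,285,290),lambda h:((h[...,0]<6)|(h[...,0]>172))&(h[...,1]>140));print(cv2.minAreaRect(k))
E
```

```text
[0.56984399 0.24748627 0.23647695] 29.2
tape 3467 [0.588  0.1069 0.0205] [0.6251 0.1787 0.0671] ((606.5174560546875, 142.82598876953125), (35.01559829711914, 70.56756591796875), 2.889390707015991)
tape 2830 [0.5896 0.1105 0.055 ] [0.6251 0.1712 0.0671] ((607.0621337890625, 140.49444580078125), (34.09247589111328, 60.366722106933594), 2.442493438720703)
fl [0.47245602 0.09519738 0.00423715] [0.54644582 0.16857471 0.01086883] [0.50945092 0.13188604 0.00755299]
vise ((0.0020154862674175433, 0.01930393912543593), 0.8909122712082334)
marker ((-0.2469204636555702, 0.8559404603555585), 0.9773451229333877)
((242.5, 276.5), (3.0, 51.0), 90.0)
((242.0, 276.5), (3.0, 52.0), 90.0)
```

View pics/w18.png

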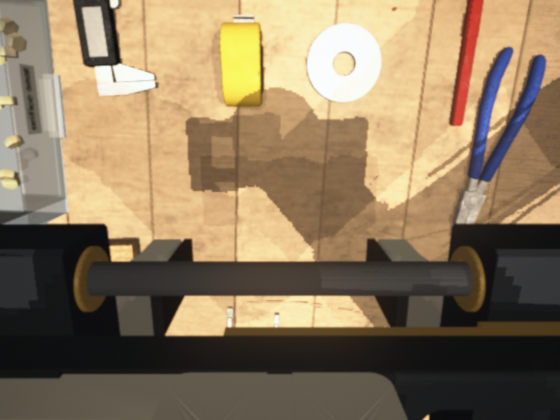

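```bash
python3 -c "
from h import *
print(ctrl.observe()['ft_force']);print(ctrl.finish_job())"
```

```text
[ 0.17635653 -0.53070165 -0.38257947]
the job is handed in; nothing more can be done
None
```

I laid out all the parts in the order asked and handed the job in at about 29 s, with the gripper open and clear of everything.

- **Gears and nut:** the small gear sits on the large gear and the nut stands upright on the small gear. Their centres agree within about 1 mm, at roughly (0.522, -0.140).
- **Cutting head:** it leaned 2–3° in the gripper but stood upright once released. It is at (0.516, -0.005), about 0.5 mm from the midpoint.
- **Tape measure:** it stands on its base behind the flange, with its long side within about 0.5° of the row. The sideways offset is under 1 mm. Centre to centre measured about 97.4 mm, slightly under the 100 mm aimed for, and I left it as "about 10 cm".
- **Left alone:** the large gear and flange are where they were, within measurement error of about 1 mm.
- **Disagreeing check:** comparing the first and last top pictures gave shifts of 0.4–0.9 px for the pliers, marker and caliper, and none for the fixed vise. The largest was the marker's 0.86 px, but its colour outline moved at most 0.5 px. I put this down to the changed shadows and did not check the pliers or caliper by outline.

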